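Spring check of a levelling stage

TASK

Check the two sprung corners of the levelling stage: with a fingertip, press the corner with the round pad down until its pointer is level with the sliding marker on its scale, keep it there for a second without going well past the marker, and let it spring right back up; then do the same at the corner with the square pad. Only press, do not grip or lift anything; leave both markers as they are set and everything else on the bench where it stands, and finish clear of the stage.

Things in the scene. Friction and masses are not known exactly. Their poses are not given: they have to be found in the camera images.
- stage: grey levelling stage fixed to the bench: base 170 x 170 x 14 mm with an upright white scale (36 mm wide, top 88 mm above the bench, black lines every 5 mm) out at its left (+y) and right (-y). Origin: centre of its underside; x away from the robot at yaw 0 (it stands turned up to 0.5 rad either way), y left, z up. Pads at x -60, y 60 mm (round) and x 60, y -60 mm (square)
- platform: aluminium plate 160 x 160 x 12 mm over the base, top 72 mm above the bench. Origin: the ball it rocks on, at its near right corner, 75 mm up; at rest its axes are the stage's. Sprung up against stops at the near left (round pad, 0, 120 mm) and far right corner (square pad, 120, 0). Pressing one turns it about the line from the ball to the other; released it springs back. A pad sinks at most 32 mm
- round_pad (a point): top centre of the round domed, 28 mm across black pad on the near left corner: press here, straight down. 20 mm proud of the plate, 92 mm above the bench at rest, 120 mm from its hinge line, drifts sideways 3 mm at most. It starts at about 3 N, about 10 N at the lowest marker. Nothing on the stage within 35 mm is higher; its scale begins 37 mm out on the left (+y) side. Axes: the platform's
- round_pointer (a point): tip of the thin steel pointer (4 mm wide, 3 mm thick) that sticks out +y from the platform's edge at that corner, in front of the white scale; 66 mm above the bench at rest. It sinks with the pad, by 1.46 times the pad's own drop
- round_mark (a point): inner tip of the black sliding marker on the scale beside the near left corner, just outside the pointer tip. The pointer tip must come to its height, 14 to 30 mm below the pointer's rest height (set anew each time). It can be pushed along the scale (4 N) but is to be left as set. z is up
- round_rest (a point): point on the top line of the same scale, 66 mm above the bench, where the tip of the unpressed pointer stands. z is up
- square_pad (a point): top centre of the square flat-topped, 26 x 26 mm black pad on the far right corner: press here, straight down. 20 mm proud of the plate, 92 mm above the bench at rest, 120 mm from its hinge line, drifts sideways 3 mm at most. It starts at about 3 N, about 10 N at the lowest marker. Nothing on the stage within 35 mm is higher; its scale begins 37 mm out on the right (-y) side. Axes: the platform's
- square_pointer (a point): tip of the thin steel pointer (4 mm wide, 3 mm thick) that sticks out -y from the platform's edge at that corner, in front of the white scale; 66 mm above the bench at rest. It sinks with the pad by the same amount
- square_mark (a point): inner tip of the black sliding marker on the scale beside the far right corner, just outside the pointer tip. The pointer tip must come to its height, 10 to 22 mm below the pointer's rest height (set anew each time). It can be pushed along the scale (4 N) but is to be left as set. z is up
- square_rest (a point): point on the top line of the same scale, 66 mm above the bench, where the tip of the unpressed pointer stands. z is up
- vial: bystander: small glass vial with a white cap, 24 mm across, 45 mm tall, standing close to the left of the stage; origin at the centre of its underside
- tube: bystander: white screw-cap tube, 32 mm across, 52 mm tall, standing close to the right of the stage; origin at the centre of its underside
- timer: bystander: flat white timer 50 x 70 x 18 mm lying beyond the stage; origin at the centre of its underside
- orange_rack: bystander: orange tube rack 85 x 125 x 28 mm, at the left; origin at the centre of its underside
- blue_rack: bystander: blue tube rack 85 x 125 x 28 mm, at the right; origin at the centre of its underside
- tip_box: bystander: dark blue tip box under a pale translucent lid, 83 x 123 x 67 mm, at the near left; origin at the centre of its underside
- jar: bystander: glass jar with a metal cover, 64 mm across, 85 mm tall, at the near right; origin at the centre of its underside

How it is judged:
On the way, in this order (a step that is already met when the one before it is completed fails the run):
1. the round-pad corner is pressed by the fingers with its pointer level with its marker (within 3.5 mm) for 0.8 s (z of round_pointer in the frame of round_mark between -0.0035 and 0.0035 m and contact force between the fingers and platform above 0.5 N), for 0.8 s.
2. the round-pad corner is let go and back up (z of round_pointer in the frame of round_rest above -0.003 m and contact force between the fingers and platform below 0.1 N), for 0.1 s.
3. the square-pad corner is pressed by the fingers with its pointer level with its marker (within 3.5 mm) for 0.8 s (z of square_pointer in the frame of square_mark between -0.0035 and 0.0035 m and contact force between the fingers and platform above 0.5 N), for 0.8 s.
At the end, for the whole second after the job is handed in: Both corners are back up, each pointer within 3 mm of the top line of its scale, the platform at rest, both markers within 3 mm and all bystanders within 20 mm of where they were (z of round_pointer in the frame of round_rest above -0.003 m and z of square_pointer in the frame of square_rest above -0.003 m and linear speed of platform below 0.01 m/s and angular speed of platform below 0.05 rad/s and distance of each of round_mark, square_mark from where it was at the start of the episode below 0.003 m and distance of each of vial, tube, timer, orange_rack, blue_rack, tip_box, jar from where it was at the start of the episode below 0.02 m); the robot touches nothing.
It fails at once if the pointer of the round-pad corner goes more than 8 mm past its marker (z of round_pointer in the frame of round_mark below -0.008 m).
It fails at once if the pointer of the square-pad corner goes more than 8 mm past its marker (z of square_pointer in the frame of square_mark below -0.008 m).
It fails at once if a sliding marker is shifted by more than 3 mm (distance of any of round_mark, square_mark from where it was at the start of the episode above 0.003 m).
It fails at once if a bystander is lifted, carried or pushed by more than 20 mm, or tipped (distance of any of vial, tube, timer, orange_rack, blue_rack, tip_box, jar from where it was at the start of the episode above 0.02 m or angle between any of vial, tube, timer, orange_rack, blue_rack, tip_box, jar's own z axis and vertical above 0.35 rad).
It also fails if it takes over 48 s, if anything falls off the work surface, if the arm or the gripper's body presses on something with over 40 N, if the wrist force passes 120 N, or if a joint passes its speed limit or range.

ROBOT

A 7-joint arm with a two-finger parallel gripper is mounted at the origin on the work surface. World frame = base frame: x ahead of the robot, y to its left, z up, the work surface at z = 0. Lengths are in m, angles in rad, forces in N, time in s.
With the tool pointing down it reaches from about 0.35 to 0.9 m from the base axis. Payload 8.1 kg.
Tool frame: the origin (TCP) lies between the finger pads; the fingertips stand 8 mm ahead of it and the grasp point (between the pads) lies 11 mm behind it (arm.tcp_to_tips is the distance from the TCP to the fingertips, in m); z points along the fingers, x is the direction in which the jaws open and shut, and the axes are right-handed (so a half turn about z gives the same grasp; the last joint's range is limited). The gripper opens to 92 mm and grips with 3 to 60 N. Pads are 19 mm wide; open, the fingers measure 130 mm over their backs; the gripper's body (75 mm by 190 mm) begins 47 mm behind the grasp point.
Start: joints at [-1.312, 0.434, 0.025, 1.573, -0.012, 1.134, -0.075], TCP at [0.221, 0.585, 0.196] pointing down, gripper open.
Joint ranges: [-2.62, 2.62], [-0.44, 2.09], [-1.27, 1.32], [0.08, 2.57], [-1.32, 4.46], [0.12, 2], [-2.74, 2.74]. Speed limits (rad/s): [2.22, 2.22, 3.01, 3.01, 3.14, 3.14, 3.14].

INTERFACE

Orientations are given as a rotation vector (axis times angle).
In Python, from cell import arm, eyes gives the robot as it stands.
- The arm moves only by the tool play_rows, never from a script. Its argument "rows" is a list of rows, each a list of 3 entries, a list of its own where there are three numbers: the shift along the tool's x, y, z each as a share of 50 cm, from -1 to 1, then the turn, a rotation vector about the tool's x, y, z each as a share of 60 degrees, from -1 to 1, then the opening, from -1 (shut) to 1 (fully open), so that 0 is half open. In form: [[[dx, dy, dz], [ax, ay, az], grip], ...]. A call has 1 to 10 rows; each row is the pose to reach, as a shift and turn from the pose commanded when the call began, along the tool's axes at that moment; what a row does not reach only later rows make up. A row lasts 1/10 s, in which the tool goes at most 50 mm and 8.59 degrees, less where a joint would pass 70% of its speed; a pose out of reach is approached as far as the arm can. A call with a number of a shift or a turn outside -1 to 1 is refused whole. A call with a gripper value outside its range is refused whole. The fingers move at their own pace and stop on an object; "newtons" is the grip in N (left out, the last holds). Time passes only in rows, so rows that repeat a pose let the fingers close. It gives the time, the measured TCP pose, the force and the opening at its end, in the units of the state.
- arm.observe(): the state, without advancing time (a new reading comes with each control period).
- eyes.get_image(name): name is "scene" or "top" or "wrist"; returns (picture, depth): 480x640x3 uint8, red, green, blue; 480x640 float32, m along the optical axis (not along the pixel's ray), 0 where there is no reading.
- eyes.get_calibration(name): a dict with "intrinsics" (3x3 intrinsics, pixels), "k1" (the pictures are not rectified: a ray, as slopes to the right and down, at radius r is drawn at 1 + k1 r^2 times it, then the intrinsics apply), "R" (3x3) and "t" (3): a world point X has camera coordinates R X + t. Camera axes: x right, y down, z forward; pixel columns grow to the right and rows downward; lengths in m; the calibration is good to about 2 mm. A picture is of the moment at which its call begins: read the wrist's pose just before it. get_calibration takes no time and is no camera call; for the wrist camera it gives the pose at the moment of the call.
- arm.sign_off(): hands the job in, once; it reports no verdict.
The state is a dict: "clock": time; "joints": joint angles; "dq": joint speeds; "joint_efforts": joint torques, N m; "position": TCP position; "ee_rot": TCP orientation; "force": force on the tool from outside, world axes, zero at the start; "ft_torque": the same for the moment, N m; "width": opening from 0.0 (shut) to 1.0 (fully open).
Only numpy, scipy, OpenCV 4.12 (cv2) and the standard library are available. Lean on these libraries where they do the work, as an engineer would, in place of code of your own. Each camera call takes 0.05 s, during which the arm holds its last target.

## Working session

There is one attempt and no reset: what is moved stays moved. The work goes in short steps, Python scripts to look and compute and a tool call to move; the robot and the scene stay as the last step left them, time stands still between calls to the robot, and variables do not carry over. Pictures are saved under pics/ and viewed, and the job is handed in when it is done.

Besides the shell and the picture viewer there is one more tool, called after "Request:" by a JSON object that holds its "method" and its "body". play_rows: Moves the arm, as the interface text tells. Its arguments: {"type":"object","properties":{"rows":{"type":"array","items":{"type":"array"}},"newtons":{"type":"number"}},"required":["rows"]}

```bash
mkdir -p pics; ls; cat > h.py <<'E'
import numpy as np,cv2
from cell import arm,eyes
def shot(n,f):
    c=eyes.get_calibration(n);im,d=eyes.get_image(n)
    cv2.imwrite('pics/'+f+'.png',im[:,:,::-1]);np.savez('pics/'+f+'.npz',im=im,d=d,K=c['intrinsics'],k1=c['k1'],R=c['R'],t=c['t'])
    return im,d,c
def load(f):
    z=np.load('pics/'+f+'.npz');return z['im'],z['d'],dict(intrinsics=z['K'],k1=float(z['k1']),R=z['R'],t=z['t'])
def ray(c,u,v):
    K=np.array(c['intrinsics']);D=np.array([c['k1'],0,0,0,0.])
    p=cv2.undistortPoints(np.array([[[u,v]]],float),K,D)[0,0]
    R=np.array(c['R']);t=np.array(c['t']).ravel()
    return -R.T@t,R.T@np.array([p[0],p[1],1.])
def onz(c,u,v,z):
    o,d=ray(c,u,v);return o+d*(z-o[2])/d[2]
def tri(obs):
    A=np.zeros((3,3));b=np.zeros(3)
    for c,u,v in obs:
        o,d=ray(c,u,v);d=d/np.linalg.norm(d);P=np.eye(3)-np.outer(d,d);A+=P;b+=P@o
    X=np.linalg.solve(A,b)
    return X
def proj(c,X):
    K=np.array(c['intrinsics']);D=np.array([c['k1'],0,0,0,0.])
    R=np.array(c['R'],float);t=np.array(c['t'],float).ravel()
    return cv2.projectPoints(np.array([X],float),cv2.Rodrigues(R)[0],t,K,D)[0][0,0]
E
python3 - <<'E'
from h import *
print(arm.observe())
for n in('scene','top','wrist'):
    im,d,c=shot(n,n+'0');print(n,c,-np.array(c['R']).T@np.array(c['t']).ravel())
E
```

```text
pics
{'clock': 0.0, 'joints': array([-1.31161383,  0.43522221,  0.02499354,  1.57410382, -0.01160715,
        1.13397679, -0.07511075]), 'dq': array([ 0.00039497, -0.00167855,  0.00154992,  0.00078123,  0.00081471,
       -0.00035476, -0.00129918]), 'joint_efforts': array([-1.21255263e-03, -6.67855453e+01,  9.84328799e-01, -3.14454138e+01,
       -6.07521040e-02,  4.31434333e-02,  1.68864899e-04]), 'position': array([0.22108343, 0.58399647, 0.19494312]), 'ee_rot': array([ 2.58411166e+00,  1.78484101e+00, -1.88442780e-03]), 'force': array([ 0.42828527, -0.36471519, -0.111482  ]), 'ft_torque': array([ 0.0246089 , -0.02493577, -0.04945135]), 'width': 1.002248674582047}
scene {'intrinsics': array([[458.42682996,   0.        , 324.91269308],
       [  0.        , 458.42682996, 228.8774934 ],
       [  0.        ,   0.        ,   1.        ]]), 'k1': 0.021066254683952623, 'R': array([[ 0.53528634,  0.8446338 ,  0.0078922 ],
       [ 0.5440298 , -0.33760112, -0.76815172],
       [-0.64614248,  0.41547471, -0.64021922]]), 't': array([-0.27659139, -0.20371919,  1.31268247])} [ 1.10706481 -0.3
[... 238 characters left out ...]
0073442 , -0.9999474 ,  0.00715958],
       [-0.99162643,  0.00635957, -0.12898288],
       [ 0.12893056, -0.00804691, -0.99162097]]), 't': array([-0.00169885,  0.52286777,  1.18059021])} [0.36626287 0.00447613 1.23815116]
wrist {'intrinsics': array([[421.91930344,   0.        , 317.0915861 ],
       [  0.        , 421.91930344, 235.54823198],
       [  0.        ,   0.        ,   1.        ]]), 'k1': 0.02893988847177339, 'R': array([[ 3.53249027e-01,  9.35528884e-01, -9.12205884e-04],
       [ 9.03177429e-01, -3.40778819e-01,  2.61037024e-01],
       [ 2.43896815e-01, -9.30349585e-02, -9.65328359e-01]]), 't': array([-0.62415738, -0.03280148,  0.38918009])} [0.15518876 0.60894656 0.38367962]
```

View pics/scene0.png

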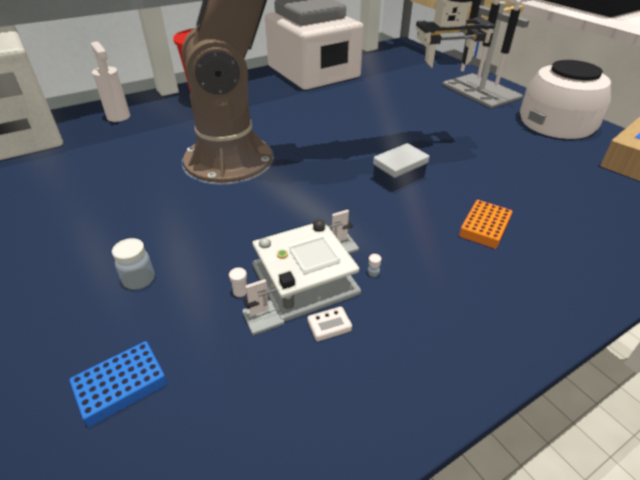

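View pics/top0.png

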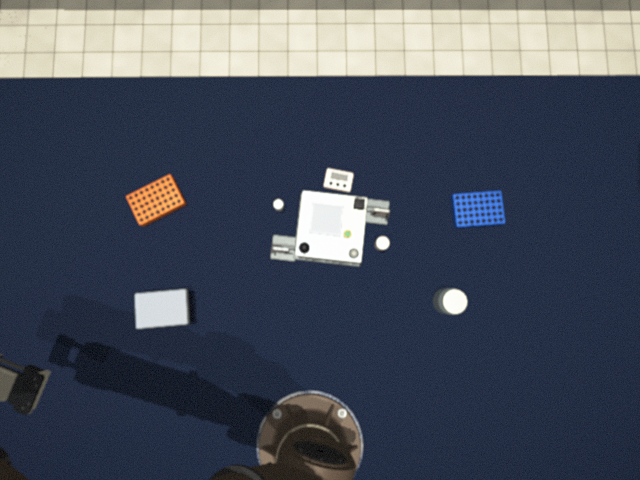

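View pics/wrist0.png

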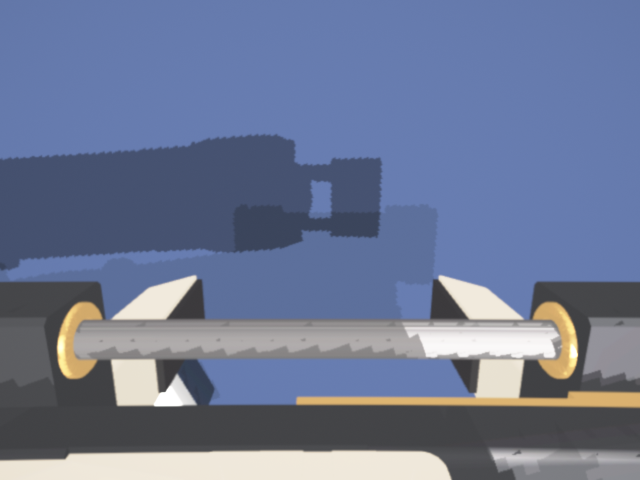

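```bash
python3 - <<'E'
from h import *
im,d,c=load('scene0');t,_,ct=load('top0')
a=cv2.resize(im[190:340,220:400],None,fx=4,fy=4,interpolation=cv2.INTER_CUBIC)
b=cv2.resize(t[155:275,260:400],None,fx=5,fy=5,interpolation=cv2.INTER_CUBIC)
cv2.imwrite('pics/za.png',a[:,:,::-1]);cv2.imwrite('pics/zb.png',b[:,:,::-1])
E
```

```text
(no output)
```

View pics/za.png

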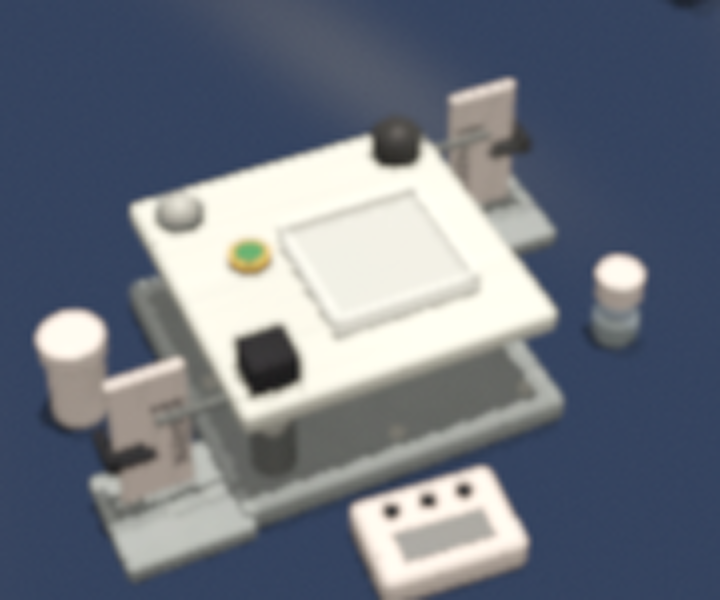

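View pics/zb.png

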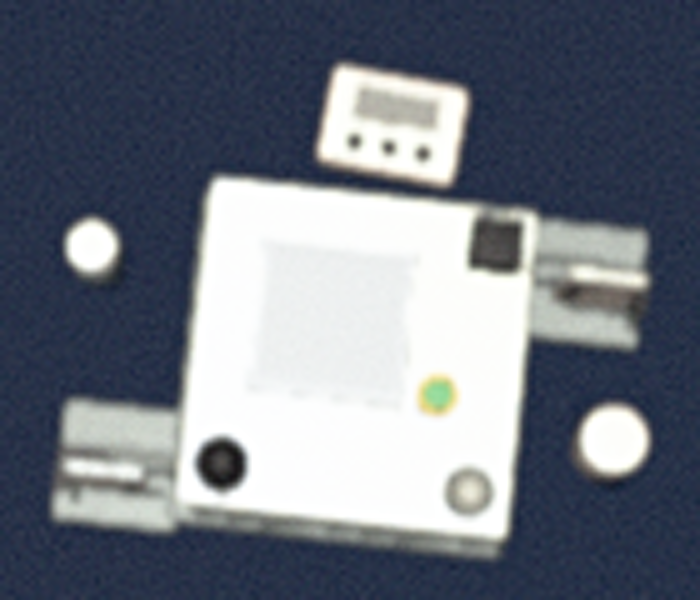

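```bash
python3 - <<'E'
from h import *
im,d,c=load('scene0');t,_,ct=load('top0')
def blob(im,x0,x1,y0,y1,thr):
    g=im[y0:y1,x0:x1].max(2); m=(g<thr).astype(np.uint8)
    n,l,s,ce=cv2.connectedComponentsWithStats(m);i=1+np.argmax(s[1:,4]);return ce[i]+[x0,y0],s[i]
tr=blob(t,296,314,238,257,90);ts=blob(t,350,369,195,211,90);print(tr,ts)
for (u,v) in (tr[0],ts[0]): print(onz(ct,u,v,.09))
# scene: top centre of pads from zoom
r=(220+397/4-.4,190+128/4-.4); s=(220+265/4-.4,190+345/4-.4)
print(onz(c,*r,.09),onz(c,*s,.092))
print(tri([(ct,*tr[0]),(c,*r)]),tri([(ct,*ts[0]),(c,*s)]))
R=onz(ct,*tr[0],.088);S=onz(ct,*ts[0],.092)
v=S-R;print(np.linalg.norm(v[:2]),'yaw',np.arctan2(v[1],v[0])+np.pi/4,'centre',(R+S)/2)
E
```

```text
(array([303.89393939, 247.27272727]), array([ 4,  5,  9, 10, 66], dtype=int32)) (array([358.76923077, 203.64102564]), array([ 4,  4, 10, 10, 78], dtype=int32))
[0.47680584 0.00885828 0.09      ]
[ 0.58119506 -0.12361037  0.09      ]
[0.47895587 0.00823082 0.09      ] [ 0.58195107 -0.12546408  0.092     ]
[0.47709199 0.00908597 0.08833666] [ 0.58082435 -0.1241698   0.09037234]
0.16813674195344042 yaw -0.1198541891000483 centre [ 0.52890953 -0.05726067  0.09      ]
```

```bash
cat >> h.py <<'E'
from scipy.spatial.transform import Rotation as Ro
YAW=-0.12; CEN=np.array([.5289,-.0573,0])
def st(x,y,z):
    c,s=np.cos(YAW),np.sin(YAW);return CEN+[c*x-s*y,s*x+c*y,z]
def toolR(yawx,tilt):  # tool x heading yawx, then turn about tool x by tilt
    c,s=np.cos(yawx),np.sin(yawx)
    R=np.array([[c,s,0],[s,-c,0],[0,0,-1.]])
    return R@Ro.from_rotvec([tilt,0,0]).as_matrix()
def plan(p,R,grip=None):
    o=arm.observe();R0=Ro.from_rotvec(o['ee_rot']).as_matrix()
    d=R0.T@(np.array(p)-o['position'])/0.5
    w=Ro.from_matrix(R0.T@R).as_rotvec()/np.radians(60)
    print('t',o['clock'],'shift',np.round(d,4),'turn',np.round(w,4),'dist',np.linalg.norm(d)*.5)
E
python3 - <<'E'
from h import *
o=arm.observe()
plan([.45,.35,.30],toolR(np.radians(69.3-55),0))
# camera in tool frame
R0=Ro.from_rotvec(o['ee_rot']).as_matrix();c=eyes.get_calibration('wrist')
cp=-np.array(c['R']).T@np.array(c['t']);print('cam in tool',R0.T@(cp-o['position']),'optical in tool',R0.T@np.array(c['R'])[2])
E
```

```text
t 0.15 shift [-0.2761  0.5939 -0.2093] turn [7.000e-04 1.000e-03 9.161e-01] dist 0.3437907795965587
cam in tool [-0.00032312 -0.07043884 -0.18865633] optical in tool [6.62739087e-04 2.60881038e-01 9.65370729e-01]
```

Request:
{"method": "play_rows", "body": {"rows": [[[-0.276,0.594,-0.21],[0,0,0.917],-1],[[-0.276,0.594,-0.21],[0,0,0.917],-1],[[-0.276,0.594,-0.21],[0,0,0.917],-1],[[-0.276,0.594,-0.21],[0,0,0.917],-1],[[-0.276,0.594,-0.21],[0,0,0.917],-1],[[-0.276,0.594,-0.21],[0,0,0.917],-1],[[-0.276,0.594,-0.21],[0,0,0.917],-1],[[-0.276,0.594,-0.21],[0,0,0.917],-1]], "newtons": 20}}

```text
clock: 0.95
position: [0.4558, 0.3446, 0.303]
ee_rot: [3.119, 0.371, 0.007]
force: [0.6, -0.9, -0.4]
width: 0.355
```

```bash
python3 - <<'E'
from h import *
print(arm.observe()['joints'],arm.observe()['position'])
plan([.56,.10,.30],toolR(np.radians(14.3-55),0))
E
```

```text
[-1.00325973  0.27602603  0.34610114  1.5613886  -0.09243165  1.31716655
 -0.40969081] [0.45576775 0.34458097 0.30295093]
t 0.95 shift [0.0879 0.5244 0.007 ] turn [-9.000e-04 -4.700e-03  9.043e-01] dist 0.26588140179531966
```

Request:
{"method": "play_rows", "body": {"rows": [[[0.088,0.524,0.007],[0,0,0.917],-1],[[0.088,0.524,0.007],[0,0,0.917],-1],[[0.088,0.524,0.007],[0,0,0.917],-1],[[0.088,0.524,0.007],[0,0,0.917],-1],[[0.088,0.524,0.007],[0,0,0.917],-1],[[0.088,0.524,0.007],[0,0,0.917],-1],[[0.088,0.524,0.007],[0,0,0.917],-1],[[0.088,0.524,0.007],[0,0,0.917],-1]]}}

```text
clock: 1.75
position: [0.5572, 0.107, 0.2968]
ee_rot: [2.944, -1.096, -0.001]
force: [-0.5, 0.4, -0.5]
width: 0.005
```

```bash
python3 - <<'E'
from h import *
print(arm.observe()['joints'],arm.observe()['position'])
Rt=toolR(np.radians(-96.9),0)
for tilt in (np.radians(25),np.radians(-25)):
    R=toolR(np.radians(-96.9),tilt);print('opt',R@[0,.2609,.9654])
    m=st(-60,95,45) if 0 else st(-.06,.095,.045)
    cam=m-R@[0,.2609,.9654]*.28
    p=cam-R@[0,-.0704,-.1887];print(p,cam,m)
    plan(p,R)
E
```

```text
[-0.74954996  0.29563792  0.62821691  1.59366606 -0.17802347  1.3109942
 -0.80899927] [0.5571532  0.10700424 0.2967957 ]
opt [ 0.17029756 -0.02060827 -0.98521064]
[0.44884934 0.04805441 0.12008637] [0.43302082 0.04996987 0.32085898] [0.48070414 0.04419955 0.045     ]
t 1.75 shift [-0.0866  0.2307  0.3536] turn [0.3834 0.2038 0.9188] dist 0.21547852505676632
opt [-0.63978383  0.07742235 -0.76468843]
[0.51733118 0.03976719 0.11784481] [0.65984361 0.02252129 0.25911276] [0.48070414 0.04419955 0.045     ]
t 1.75 shift [0.0279 0.1536 0.358 ] turn [-0.382  -0.2036  0.9187] dist 0.19526913911376034
```

```bash
python3 - <<'E'
from h import *
R=toolR(np.radians(-96.9),np.radians(-25))
m=st(-.06,.095,.05)
p=m-R@[0,.2609,.9654]*.31-R@[0,-.0704,-.1887];print(p)
plan(p,R)
E
```

```text
[0.53652469 0.03744452 0.14578546]
t 1.75 shift [0.0599 0.132  0.3021] turn [-0.382  -0.2036  0.9187] dist 0.16753561641419004
```

Request:
{"method": "play_rows", "body": {"rows": [[[0.06,0.132,0.302],[-0.382,-0.204,0.919],-1],[[0.06,0.132,0.302],[-0.382,-0.204,0.919],-1],[[0.06,0.132,0.302],[-0.382,-0.204,0.919],-1],[[0.06,0.132,0.302],[-0.382,-0.204,0.919],-1],[[0.06,0.132,0.302],[-0.382,-0.204,0.919],-1],[[0.06,0.132,0.302],[-0.382,-0.204,0.919],-1],[[0.06,0.132,0.302],[-0.382,-0.204,0.919],-1],[[0.06,0.132,0.302],[-0.382,-0.204,0.919],-1],[[0.06,0.132,0.302],[-0.382,-0.204,0.919],-1],[[0.06,0.132,0.302],[-0.382,-0.204,0.919],-1]]}}

```text
clock: 2.75
position: [0.5367, 0.0383, 0.1463]
ee_rot: [1.875, -2.102, -0.467]
force: [-0.2, -0.5, -0.2]
width: 0.002
```

```bash
python3 - <<'E'
from h import *
o=arm.observe();print(o['joints'],o['position'],Ro.from_rotvec(o['ee_rot']).as_matrix())
shot('wrist','w1')
E
```

```text
[-0.54058645  0.73939688  0.77554015  1.49594081 -0.45601596  1.55799015
 -1.36636863] [0.53669519 0.03834898 0.14633696] [[-0.11470008 -0.90106385 -0.41824374]
 [-0.99339743  0.10304927  0.05042225]
 [-0.00233395  0.42126569 -0.90693427]]
```

View pics/w1.png

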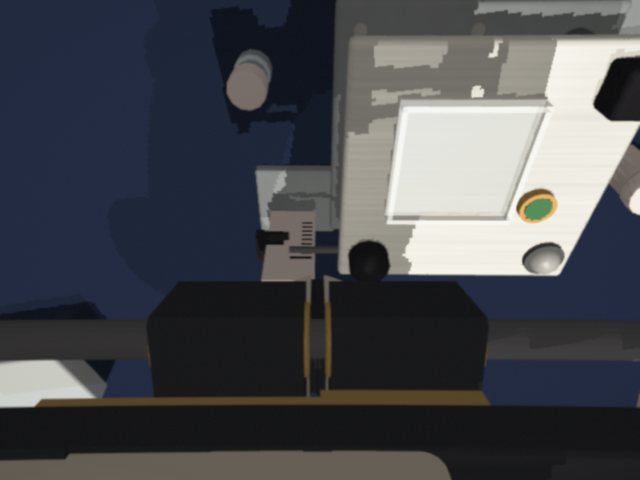

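```bash
python3 - <<'E'
from h import *
im,d,c=load('w1')
a=cv2.resize(im[195:290,240:345],None,fx=6,fy=6,interpolation=cv2.INTER_CUBIC)
a=np.clip(a.astype(float)*1.6,0,255).astype(np.uint8)
cv2.imwrite('pics/z1.png',a[:,:,::-1])
print(d[205:285:5,295].round(3));print(d[205:285:5,307].round(3))
E
```

```text
[0.342 0.347 0.342 0.337 0.332 0.329 0.322 0.318 0.314 0.297 0.305 0.301
 0.298 0.294 0.289 0.163]
[0.343 0.346 0.342 0.336 0.333 0.325 0.323 0.317 0.314 0.297 0.306 0.302
 0.296 0.293 0.29  0.162]
```

View pics/z1.png

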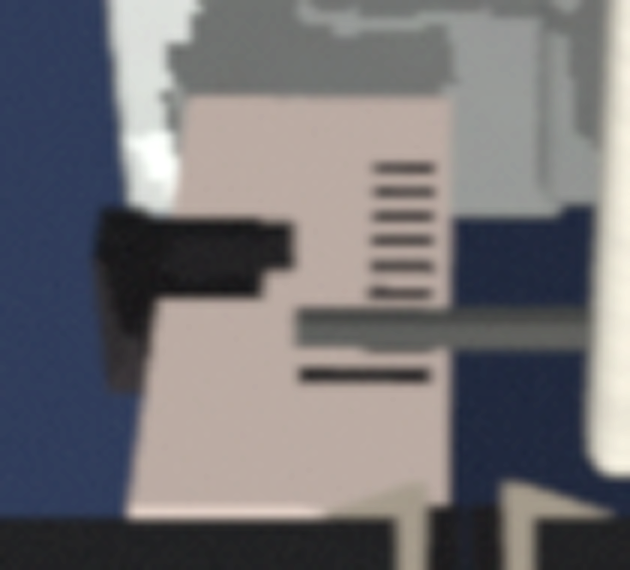

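```bash
python3 - <<'E'
from h import *
im,d,c=load('w1')
def pt(u,v,z):
    o,r=ray(c,u,v);return o+r*z
def sc(X):
    cc,s=np.cos(YAW),np.sin(YAW);q=X-CEN;return np.array([cc*q[0]+s*q[1],-s*q[0]+cc*q[1],q[2]])
for u in (262,275,283,286,291,295,300,307,320):
    print(u)
    for v in range(228,262,1):
        X=sc(pt(u,v,d[v,u]));print(v,im[v,u].max(),(X*1e3).round(1)) if u in(283,286,295) else 0
def onx(u,v,x):
    o,r=ray(c,u,v);n=np.array([np.cos(YAW),np.sin(YAW),0]);k=(x-n@(o-CEN))/(n@r);return sc(o+k*r)
for z in (375,292,265,240,215,191,167):
    print(z,(onx(240+400/6-.4,195+z/6-.4,-.065)*1e3).round(1),(sc(pt(307,195+z/6-.4,d[int(195+z/6+.1),307]))*1e3).round(1))
E
```

```text
262
275
283
228 116 [-68.1 122.1  32.5]
229 117 [-68.8 122.1  33. ]
230 109 [-67.8 121.9  35.3]
231 77 [-57.1 120.5  49.5]
232 37 [-58.1 120.5  49.5]
233 20 [-57.2 120.4  51.7]
234 19 [-57.7 120.3  52.3]
235 21 [-58.4 120.4  52.6]
236 23 [-59.5 120.4  52.4]
237 22 [-60.2 120.4  52.8]
238 22 [-60.8 120.4  53.1]
239 27 [-61.7 120.5  53.2]
240 41 [-62.6 120.5  53.3]
241 53 [-63.5 120.5  53.4]
242 58 [-65.3 120.7  52.5]
243 65 [-65.8 120.7  53. ]
244 80 [-66.6 120.7  53.2]
245 107 [-68.3 120.8  52.4]
246 116 [-68.2 120.7  53.6]
247 117 [-68.7 120.7  54.2]
248 117 [-67.6 120.5  56.5]
249 117 [-68.9 120.6  56.1]
250 117 [-67.7 120.4  58.5]
251 117 [-68.8 120.5  58.4]
252 117 [-68.6 120.4  59.7]
253 117 [-68.9 120.3  60.5]
254 117 [-67.8 120.1  62.7]
255 117 [-67.6 120.   64. ]
256 117 [-68.  120.   64.7]
257 118 [-69.1 120.1  64.6]
258 117 [-67.6 119.8  67.2]
259 117 [-68.7 119.9  67.1]
260 117 [-68.5 119.8  68.4]
261 117 [-68.9 119.8  69. ]
286
228 118 [-68.7 119.8  31.8]
229 117 [-68.3 119.7  33.5]
230 113 [-68.9 119.7  34. ]
231 90 [-68.6 119.6  35.7]
232 49 [-57.1 118.2  50.7]
233 21 [
[... 1365 characters left out ...]
 49 [-58.5 111.   66.6]
249 57 [-59.4 111.1  66.7]
250 59 [-59.8 111.   67.2]
251 61 [-61.2 111.1  66.8]
252 77 [-61.4 111.1  67.5]
253 107 [-68.4 111.5  61. ]
254 117 [-68.2 111.5  62.3]
255 105 [-67.9 111.4  63.7]
256 64 [-67.9 111.4  64.7]
257 33 [-68.  111.3  65.7]
258 63 [-67.8 111.3  66.9]
259 104 [-68.6 111.3  67.1]
260 116 [-67.8 111.2  69. ]
261 117 [-68.6 111.2  69.2]
300
307
320
375 [-65.  103.1  68.9] [-68.  102.7  65.7]
292 [-65.  103.5  54. ] [-67.4 103.   51.2]
265 [-65.  103.6  48.9] [-67.3 103.1  46.2]
240 [-65.  103.7  44.1] [-68.  103.2  40.4]
215 [-65.  103.8  39.1] [-67.1 103.3  36.6]
191 [-65.  103.9  34.3] [-68.6 103.5  29.8]
167 [-65.  104.   29.3] [-68.4 103.6  24.9]
```

```bash
python3 - <<'E'
from h import *
im,d,c=load('w1')
def onx(u,v,x):
    o,r=ray(c,u,v);n=np.array([np.cos(YAW),np.sin(YAW),0]);k=(x-n@(o-CEN))/(n@r);X=o+k*r;q=X-CEN;return X[2]*1e3
def edges(u,lo,hi):
    g=im[lo:hi,u-1:u+2].max(2).mean(1).astype(float);print(u,g.astype(int)[:30])
    m=75; dn=[i for i in range(len(g)-1) if g[i]>=m>g[i+1]][0];up=[i for i in range(dn,len(g)-1) if g[i]<m<=g[i+1]][0]
    return lo+dn+(g[dn]-m)/(g[dn]-g[dn+1]), lo+up+(m-g[up])/(g[up+1]-g[up])
for u,lo,hi in((296,240,255),(293,240,255),(285,226,243),(286,226,243)):
    a,b=edges(u,lo,hi);print(a,b,'front-bottom z',onx(u,a,-.058),'back-top z',onx(u,b,-.062))
E
```

```text
296 [117 117 117 117 116 107  71  48  49  56  60  61  76 106 116]
245.89719626168224 251.91304347826087 front-bottom z 64.9175668430375 back-top z 66.81791882999939
293 [117 117 116 117 117 107  71  47  49  57  59  60  76 106 115]
245.89719626168224 251.93617021276594 front-bottom z 64.93729193426978 back-top z 66.86147894880499
285 [117 117 117 116 112  89  47  20  21  22  22  22  24  43  80 100 107]
231.33870967741936 239.86486486486487 front-bottom z 48.864102631157174 back-top z 53.81131572789502
286 [117 117 117 116 112  90  50  23  24  25  25  24  26  47  87 109 115]
231.38524590163934 239.68333333333334 front-bottom z 48.91045408793074 back-top z 53.60056228063931
```

```bash
python3 - <<'E'
from h import *
R=toolR(np.radians(-96.9),np.radians(-25))
m=st(.06,-.105,.05)
p=m-R@[0,.2609,.9654]*.31-R@[0,-.0704,-.1887];print(p)
plan(p,R)
E
```

```text
[ 0.63171929 -0.17548267  0.14578546]
t 2.8 shift [ 0.403  -0.2163 -0.0997] turn [-0.0016  0.0001  0.0051] dist 0.23404307800112975
```

Request:
{"method": "play_rows", "body": {"rows": [[[0.4,-0.216,-0.1],[0,0,0],-1],[[0.4,-0.216,-0.1],[0,0,0],-1],[[0.4,-0.216,-0.1],[0,0,0],-1],[[0.4,-0.216,-0.1],[0,0,0],-1],[[0.4,-0.216,-0.1],[0,0,0],-1],[[0.4,-0.216,-0.1],[0,0,0],-1],[[0.4,-0.216,-0.1],[0,0,0],-1],[[0.4,-0.216,-0.1],[0,0,0],-1]]}}

```text
clock: 3.6
position: [0.6315, -0.1732, 0.1463]
ee_rot: [1.873, -2.104, -0.467]
force: [-0.4, 0.7, -0.9]
width: 0.004
```

```bash
python3 - <<'E'
from h import *
o=arm.observe();print(o['joints'],o['position'])
im,d,c=shot('wrist','w2')
E
```

```text
[-0.15089913  0.93144936  0.76375779  1.09599903 -0.43668417  1.72555128
 -1.15905417] [ 0.63153375 -0.17320994  0.14625323]
```

View pics/w2.png

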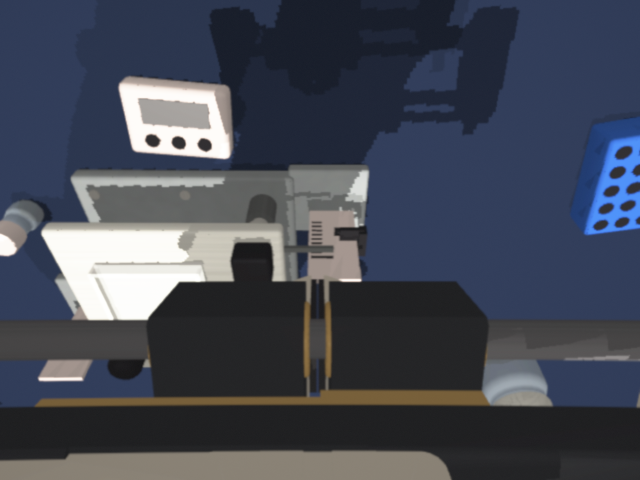

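```bash
python3 - <<'E'
from h import *
im,d,c=load('w2')
a=cv2.resize(im[195:290,280:385],None,fx=6,fy=6,interpolation=cv2.INTER_CUBIC)
cv2.imwrite('pics/z2.png',np.clip(a.astype(float)*1.6,0,255).astype(np.uint8)[:,:,::-1])
def pt(u,v,z):
    o,r=ray(c,u,v);return o+r*z
def sc(X):
    cc,s=np.cos(YAW),np.sin(YAW);q=X-CEN;return np.array([cc*q[0]+s*q[1],-s*q[0]+cc*q[1],q[2]])
for u in (338,341,329,):
    print(u)
    for v in range(222,258): print(v,im[v,u].max(),(sc(pt(u,v,d[v,u]))*1e3).round(1))
E
```

```text
338
222 162 [  52.  -119.5   25.3]
223 162 [  52.  -119.5   26.6]
224 162 [  52.1 -119.4   28. ]
225 161 [  51.7 -119.4   28.8]
226 151 [  51.3 -119.4   29.5]
227 108 [  51.9 -119.3   31.5]
228 55 [  62.4 -118.4   45.7]
229 31 [  63.3 -118.3   48. ]
230 33 [  62.7 -118.3   48.4]
231 38 [  61.3 -118.4   47.8]
232 45 [  61.  -118.4   48.7]
233 42 [  59.2 -118.5   47.6]
234 37 [  58.  -118.5   47.3]
235 75 [  57.3 -118.6   47.7]
236 129 [  51.7 -119.    42.1]
237 145 [  52.8 -118.8   44.7]
238 146 [  52.7 -118.8   45.8]
239 146 [  52.  -118.8   46. ]
240 151 [  51.4 -118.8   46.5]
241 161 [  51.8 -118.7   48.1]
242 165 [  51.9 -118.7   49.4]
243 165 [  51.6 -118.7   50.2]
244 165 [  52.3 -118.6   52.1]
245 165 [  51.8 -118.6   52.7]
246 165 [  53.  -118.4   55.2]
247 165 [  51.8 -118.5   54.9]
248 164 [  51.5 -118.5   55.7]
249 165 [  52.3 -118.4   57.7]
250 164 [  51.7 -118.4   58.1]
251 164 [  52.2 -118.3   59.7]
252 165 [  51.2 -118.4   59.7]
253 165 [  52.  -118.3   61.7]
254 165 [  52.1 -118.2   62.9]
255 164 [  52.1 -118.2   63.9]
256 165 [  52.1 -118.1   65. ]
257 165 [  51.5 -11
[... 1529 characters left out ...]
159 [  52.  -112.1   41.4]
236 159 [  52.1 -112.1   42.7]
237 159 [  52.6 -112.    44.5]
238 159 [  51.5 -112.1   44.3]
239 159 [  52.2 -112.    46.3]
240 159 [  52.7 -112.    48.1]
241 159 [  52.1 -112.    48.6]
242 159 [  50.5 -112.    47.9]
243 159 [  51.4 -112.    50. ]
244 150 [  51.8 -111.9   51.6]
245 118 [  52.6 -111.9   53.6]
246 80 [  61.8 -111.4   65.1]
247 69 [  61.7 -111.4   66.1]
248 77 [  61.9 -111.4   67.4]
249 83 [  59.8 -111.5   66.1]
250 84 [  59.6 -111.5   66.9]
251 94 [  59.2 -111.5   67.5]
252 124 [  58.3 -111.5   67.6]
253 151 [  51.7 -111.7   61.4]
254 152 [  52.7 -111.7   63.5]
255 123 [  51.5 -111.7   63.3]
256 70 [  52.6 -111.6   65.5]
257 53 [  51.6 -111.7   65.6]
```

View pics/z2.png

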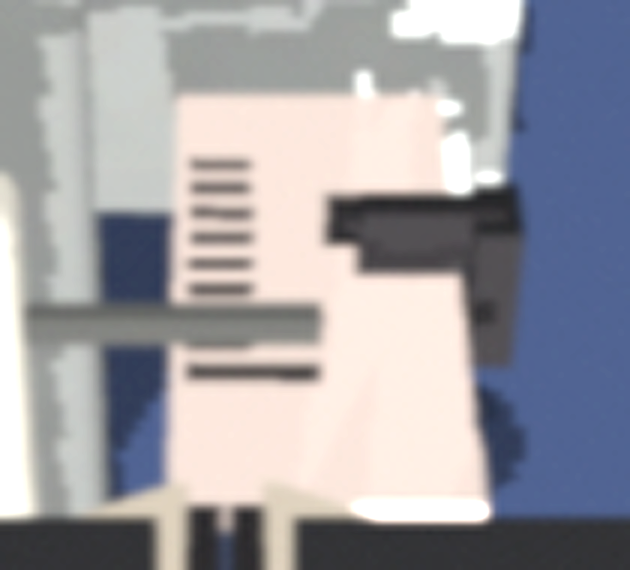

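```bash
python3 - <<'E'
from h import *
def onx(c,u,v,x):
    o,r=ray(c,u,v);n=np.array([np.cos(YAW),np.sin(YAW),0]);k=(x-n@(o-CEN))/(n@r);X=o+k*r;return X[2]*1e3
def go(f,sx,L):
    im,d,c=load(f)
    for nm,u,lo,hi,w in L:
        g=im[lo:hi,u-1:u+2].max(2).mean(1).astype(float)
        i=g.argmin();m1=(g[0]+g[i])/2
        dn=max(k for k in range(i) if g[k]>=m1);up=min(k for k in range(i,len(g)-1) if g[k+1]>(m1+.0))
        a=lo+dn+(g[dn]-m1)/(g[dn]-g[dn+1]);b=lo+up+(m1-g[up])/(g[up+1]-g[up])
        zb,zt=onx(c,u,a,sx+w),onx(c,u,b,sx-w);print(f,nm,a.round(2),b.round(2),zb.round(2),zt.round(2),'mid',((zb+zt)/2).round(2))
go('w1',-.06,[('ptr',296,240,254,.002),('ptr',293,240,254,.002),('mk',285,226,243,.0025),('mk',287,226,243,.0025)])
go('w2',.06,[('ptr',329,240,254,.002),('ptr',326,240,254,.002),('mk',336,221,238,.0025),('mk',338,221,238,.0025)])
E
```

```text
w1 ptr 245.68 252.21 64.69 67.13 mid 65.91
w1 ptr 245.69 252.21 64.72 67.15 mid 65.93
w1 mk 231.49 239.69 49.65 53.04 mid 51.34
w1 mk 231.49 239.56 49.63 52.88 mid 51.25
w2 ptr 245.11 251.65 64.42 66.87 mid 65.64
w2 ptr 245.1 251.67 64.43 66.9 mid 65.67
w2 mk 227.18 235.29 44.88 48.25 mid 46.57
w2 mk 227.2 235.47 44.89 48.45 mid 46.67
```

```bash
python3 - <<'E'
from h import *
R=toolR(np.radians(-96.9),0)
p=st(-.06,.06,.150);print(p,st(.06,-.06,.1))
plan(p,R)
E
```

```text
[0.47651421 0.00945125 0.15      ] [ 0.58128579 -0.12405125  0.1       ]
t 3.65 shift [-0.3263  0.3206  0.1416] turn [0.4154 0.0014 0.0042] dist 0.23941875943951965
```

Request:
{"method": "play_rows", "body": {"rows": [[[-0.326,0.321,0.142],[0.415,0,0.004],-1],[[-0.326,0.321,0.142],[0.415,0,0.004],-1],[[-0.326,0.321,0.142],[0.415,0,0.004],-1],[[-0.326,0.321,0.142],[0.415,0,0.004],-1],[[-0.326,0.321,0.142],[0.415,0,0.004],-1],[[-0.326,0.321,0.142],[0.415,0,0.004],-1],[[-0.326,0.321,0.142],[0.415,0,0.004],-1],[[-0.326,0.321,0.142],[0.415,0,0.004],-1]]}}

```text
clock: 4.45
position: [0.4763, 0.0096, 0.1498]
ee_rot: [-2.085, 2.349, 0.002]
force: [0.4, -0.3, 0.2]
width: 0.007
```

```bash
python3 - <<'E'
from h import *
o=arm.observe();print(o['position'],o['force'])
im,d,c=shot('wrist','w3');plan(st(-.06,.06,.110),toolR(np.radians(-96.9),0))
im,d,c=shot('scene','s3')
a=cv2.resize(im[160:340,220:420],None,fx=4,fy=4,interpolation=cv2.INTER_CUBIC)
cv2.imwrite('pics/zs3.png',a[:,:,::-1]);print(arm.observe()['position'])
E
```

```text
[0.47628596 0.00956988 0.14980106] [ 0.40213985 -0.3349823   0.24927161]
t 4.5 shift [-0.0021  0.0012  0.0797] turn [-0.0001  0.0005 -0.0008] dist 0.039869982378911636
[0.47728198 0.00744255 0.14977376]
```

View pics/w3.png

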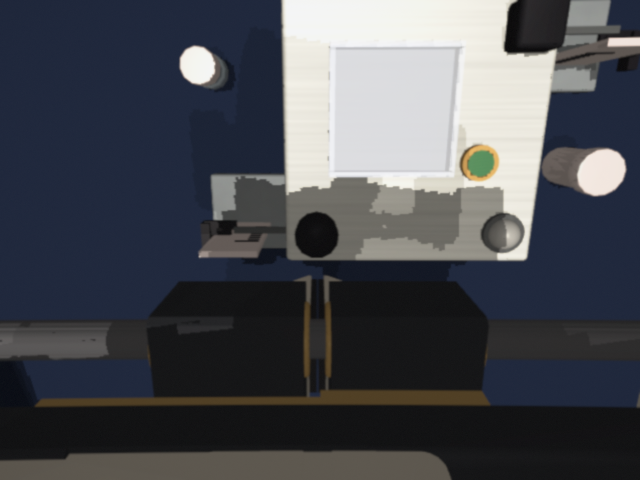

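View pics/zs3.png

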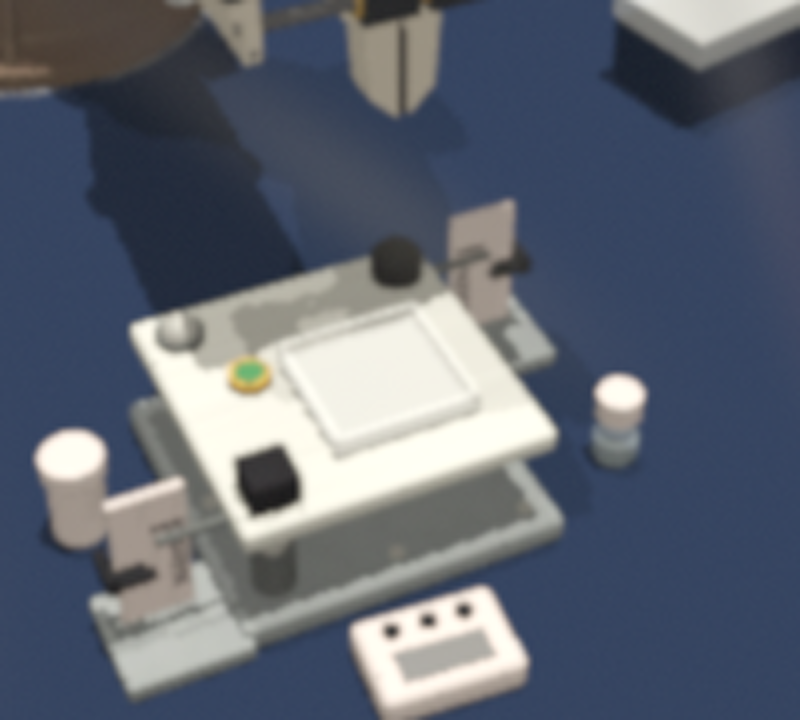

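```bash
python3 - <<'E'
from h import *
im,d,c=load('w3')
m=(im[205:265,290:345].max(2)<35).astype(np.uint8)
n,l,s,ce=cv2.connectedComponentsWithStats(m);i=1+np.argmax(s[1:,4]);print(ce[i]+[290,205],s[i])
u,v=ce[i]+[290,205];print(onz(c,u,v,.086),'w1:',)
im1,d1,c1=load('w1');print(tri([(c,u,v)]+[(c1,369,262)]), np.nanmin(d[225:245,305:330]))
o,r=ray(c,u,v);print('depth pt',o+r*d[235,317])
E
```

```text
[316.15746421 234.70143149] [   6    8   42   44 1467]
[0.47828831 0.00984373 0.086     ] w1:
[0.47639529 0.00978658 0.07871503] 0.0
depth pt [0.47975198 0.00964585 0.091492  ]
```

Request:
{"method": "play_rows", "body": {"rows": [[[0,-0.003,0.04],[0,0,0],-1],[[0,-0.003,0.07],[0,0,0],-1],[[0,-0.003,0.09],[0,0,0],-1],[[0,-0.003,0.09],[0,0,0],-1],[[0,-0.003,0.09],[0,0,0],-1]]}}

```text
clock: 5.05
position: [0.4783, 0.0066, 0.1045]
ee_rot: [2.078, -2.354, -0.0]
force: [-0.0, 0.3, 0.4]
width: 0.004
```

Request:
{"method": "play_rows", "body": {"rows": [[[0,0,0.004],[0,0,0],-1],[[0,0,0.008],[0,0,0],-1],[[0,0,0.012],[0,0,0],-1],[[0,0,0.012],[0,0,0],-1]]}}

```text
clock: 5.45
position: [0.4778, 0.0076, 0.0983]
ee_rot: [2.08, -2.353, -0.001]
force: [0.1, 0.4, 0.9]
width: 0.009
```

Request:
{"method": "play_rows", "body": {"rows": [[[0,0,0.003],[0,0,0],-1],[[0,0,0.006],[0,0,0],-1],[[0,0,0.006],[0,0,0],-1]]}}

```text
clock: 5.75
position: [0.4777, 0.0075, 0.0952]
ee_rot: [2.079, -2.353, -0.001]
force: [0.5, -0.2, -0.1]
width: 0.007
```

```bash
python3 - <<'E'
from h import *
im,d,c=shot('wrist','w4')
im,d,c=shot('scene','s4')
print(arm.observe()['position'],arm.observe()['force'])
a=cv2.resize(im[200:260,300:370],None,fx=8,fy=8,interpolation=cv2.INTER_CUBIC)
cv2.imwrite('pics/zs4.png',a[:,:,::-1])
E
```

```text
[0.47781777 0.00743386 0.09530187] [-0.58490525 -0.31196828 -0.87882026]
```

View pics/zs4.png

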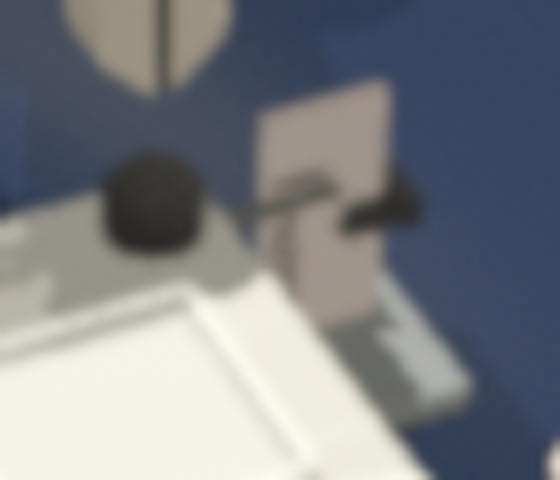

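View pics/w4.png

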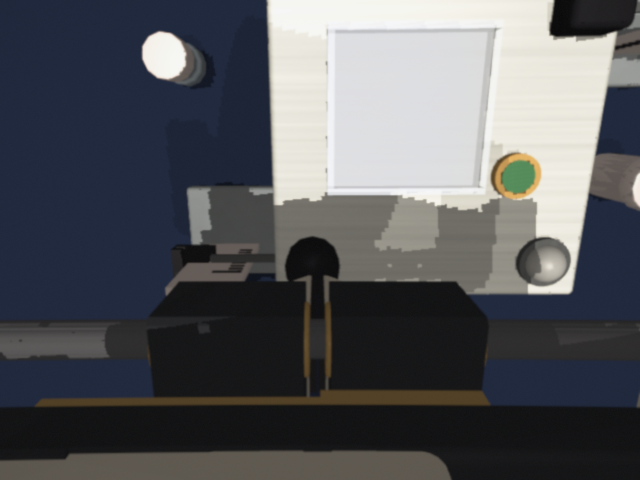

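```bash
python3 - <<'E'
from h import *
im,d,c=load('s4');w,dw,cw=load('w4')
print(proj(c,[.4777,.0080,.0873]),proj(c,[.4777,.0090,.092]))
o,r=ray(c,319,211.5);print('scene depth tip',o+r*d[209,319],d[205:225,319])
m=(w[230:284,285:343].max(2)<35).astype(np.uint8)
cs=max(cv2.findContours(m,0,2)[0],key=cv2.contourArea);print(cv2.boundingRect(cs))
for q in((317,258),):print(onz(cw,q[0],q[1],.088))
print(proj(cw,[.4777,.008,.0873]))
E
```

```text
[318.43746877 222.3263534 ] [318.84575187 220.40103623]
scene depth tip [0.48894145 0.00242109 0.1252908 ] [0.91092813 0.9144229  0.9137296  0.9182416  0.91754895 0.9175966
 1.1228743  1.1244252  1.1177431  1.1176263  1.1130546  1.1092386
 1.1073279  1.1022899  0.95072794 0.9509355  0.94492364 0.9432682
 0.9479631  0.94420546]
(0, 7, 54, 47)
[0.48304524 0.00666953 0.088     ]
[315.64750144 268.10769098]
```

```bash
python3 - <<'E'
from h import *
print(arm.tcp_to_tips,[a for a in dir(arm) if a[0]!='_'])
im,d,c=load('s4');w,dw,cw=load('w4')
for u,v in((319,219),(319,221),(319,225),(319,205),(319,210),(312,205)):
    o,r=ray(c,u,v);print('s',u,v,(o+r*d[v,u]).round(4))
for u,v in((305,285),(309,280),(309,290),(314,300),(330,285),(328,280),(317,260),(300,262),(295,262)):
    o,r=ray(cw,u,v);print('w',u,v,dw[v,u],(o+r*dw[v,u]).round(4))
a=cv2.resize(w[225:320,260:375],None,fx=6,fy=6,interpolation=cv2.INTER_CUBIC)
cv2.imwrite('pics/zw4.png',np.clip(a.astype(float)*2,0,255).astype(np.uint8)[:,:,::-1])
a=cv2.resize(im[150:250,250:390],None,fx=5,fy=5,interpolation=cv2.INTER_CUBIC)
cv2.imwrite('pics/zs4b.png',a[:,:,::-1])
E
```

```text
0.008 ['PlanningError', 'observe', 'sign_off', 'tcp_to_tips']
s 319 219 [0.4751 0.011  0.0931]
s 319 221 [0.4812 0.0072 0.0935]
s 319 225 [0.4856 0.0045 0.0871]
s 319 205 [0.4864 0.004  0.1393]
s 319 210 [0.4873 0.0035 0.1276]
s 312 205 [ 0.4866 -0.0123  0.1459]
w 305 285 0.09073074 [0.5137 0.0055 0.199 ]
w 309 280 0.1625199 [0.4888 0.009  0.1314]
w 309 290 0.15273681 [0.4889 0.0089 0.1415]
w 314 300 0.14946303 [0.4865 0.0073 0.1455]
w 330 285 0.0901307 [5.132e-01 1.000e-04 1.995e-01]
w 328 280 0.16312532 [0.4877 0.0018 0.1308]
w 317 260 0.20473452 [0.4825 0.0067 0.0893]
w 300 262 0.2046228 [0.4826 0.015  0.0897]
w 295 262 0.20425348 [0.483  0.0174 0.09  ]
```

View pics/zw4.png

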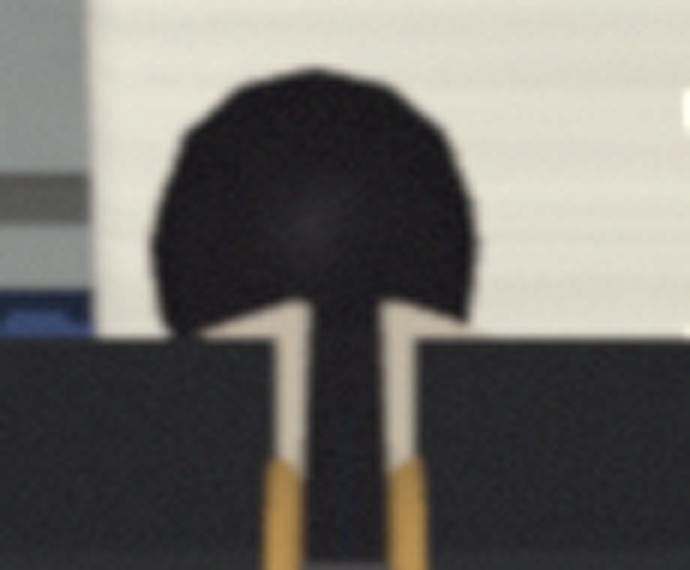

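View pics/zs4b.png

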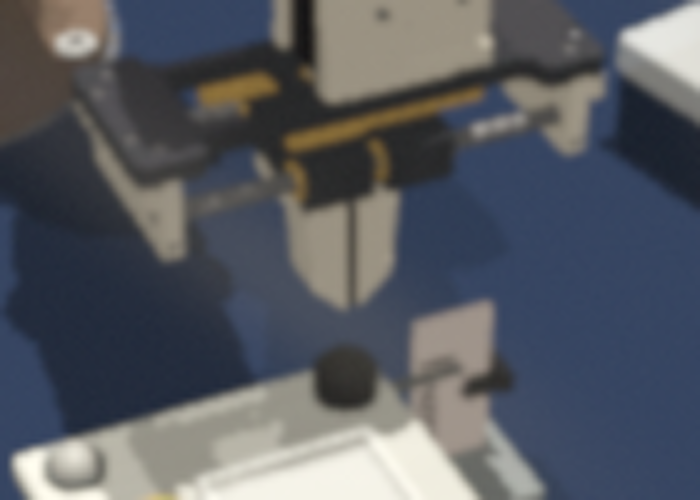

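```bash
python3 - <<'E'
from h import *
im,d,c=load('s4')
for u,v in((283,199),(284,195),(280,190),(364,178),(363,174),(313,188),(325,186),(319,208),(319,211)):
    o,r=ray(c,u,v);print('s',u,v,d[v,u],(o+r*d[v,u]).round(4))
print(d[195:206,283])
E
```

```text
s 283 199 0.82990444 [ 0.5008 -0.0816  0.1957]
s 284 195 0.82251334 [ 0.5033 -0.0803  0.2056]
s 280 190 0.8116899 [ 0.5026 -0.0872  0.2187]
s 364 178 0.8863572 [0.5213 0.0847 0.1948]
s 363 174 0.8755701 [0.5232 0.08   0.2066]
s 313 188 0.84346086 [ 0.5094 -0.0232  0.2037]
s 325 186 0.8617021 [0.5065 0.0048 0.1963]
s 319 208 0.9182416 [0.4847 0.0051 0.1303]
s 319 211 1.1228743 [0.35   0.0885 0.0007]
[0.82075256 0.8221121  0.8221286  0.82416636 0.82990444 0.82841104
 1.1555046  1.1557667  1.1498836  1.1477581  1.146163  ]
```

```bash
python3 - <<'E'
from h import *
w,dw,cw=load('w4');print(onz(cw,312.3,263,.084),onz(cw,312.3,263,.09))
# contour ellipse of pad upper part
m=(w[225:281,280:345].max(2)<45).astype(np.uint8)
for X in([.478,.0095,.084],):print(proj(cw,X))
print(proj(cw,[.4885,.0055,.13]))
ps=[arm.observe()['position'] for i in range(5)];print(np.array(ps).round(4))
E
```

```text
[0.47941574 0.009483   0.084     ] [0.48145164 0.00915898 0.09      ]
[312.62056382 265.66690686]
[318.23426061 278.36718086]
[[0.4778 0.0074 0.0953]
 [0.4778 0.0074 0.0953]
 [0.4778 0.0074 0.0953]
 [0.4778 0.0074 0.0953]
 [0.4778 0.0074 0.0953]]
```

Request:
{"method": "play_rows", "body": {"rows": [[[-0.007,0,0.02],[0,0,0],-1],[[-0.007,0,0.036],[0,0,0],-1],[[-0.007,0,0.048],[0,0,0],-1],[[-0.007,0,0.048],[0,0,0],-1],[[-0.007,0,0.048],[0,0,0],-1]]}}

```text
clock: 6.35
position: [0.4781, 0.0107, 0.0711]
ee_rot: [2.079, -2.353, -0.001]
force: [0.7, 0.1, -0.2]
width: 0.008
```

```bash
cat > look.py <<'E'
import sys
from h import *
f=sys.argv[1];x0,x1,y0,y1=map(int,sys.argv[2:6]);k=int(sys.argv[6])
o=arm.observe();print(o['clock'],o['position'],o['force'])
im,d,c=shot('scene','s'+f);w,dw,cw=shot('wrist','w'+f)
a=cv2.resize(im[y0:y1,x0:x1],None,fx=k,fy=k,interpolation=cv2.INTER_CUBIC)
cv2.imwrite('pics/zs'+f+'.png',a[:,:,::-1]);print(arm.observe()['position'],arm.observe()['force'])
E
python3 look.py 5 290 370 190 260 8
```

```text
6.35 [0.47810125 0.01066423 0.07112327] [ 0.66368205  0.11001126 -0.15107474]
[0.47837558 0.01073978 0.07145894] [0.30392389 0.27616679 0.0829536 ]
```

View pics/zs5.png

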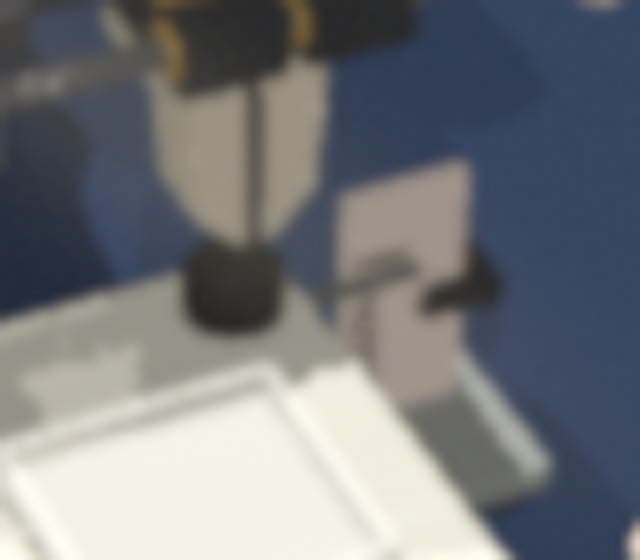

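View pics/w5.png

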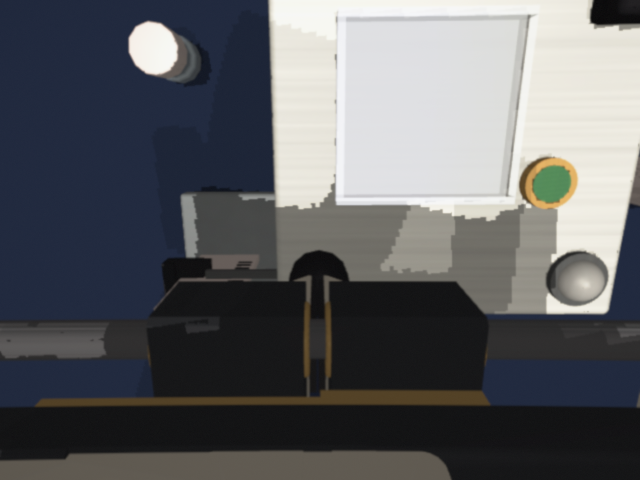

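Request:
{"method": "play_rows", "body": {"rows": [[[0,0,0.004],[0,0,0],-1],[[0,0,0.008],[0,0,0],-1],[[0,0,0.012],[0,0,0],-1],[[0,0,0.012],[0,0,0],-1]]}}

```text
clock: 6.85
position: [0.4781, 0.0109, 0.0651]
ee_rot: [2.079, -2.353, -0.001]
force: [-0.6, -0.5, 0.4]
width: 0.01
```

Request:
{"method": "play_rows", "body": {"rows": [[[0,0,0.003],[0,0,0],-1],[[0,0,0.006],[0,0,0],-1],[[0,0,0.006],[0,0,0],-1]]}}

```text
clock: 7.15
position: [0.4782, 0.0109, 0.0622]
ee_rot: [2.079, -2.353, -0.001]
force: [-0.8, 0.9, -0.2]
width: 0.005
```

Request:
{"method": "play_rows", "body": {"rows": [[[0,0,0.002],[0,0,0],-1],[[0,0,0.004],[0,0,0],-1],[[0,0,0.004],[0,0,0],-1]]}}

```text
clock: 7.45
position: [0.4783, 0.0109, 0.0603]
ee_rot: [2.08, -2.353, -0.001]
force: [1.1, 0.2, 1.2]
width: 0.006
```

```bash
python3 look.py 6 290 370 190 260 8
```

```text
7.45 [0.47828416 0.01094718 0.06028901] [1.07738473 0.20834765 1.15513666]
[0.4783358  0.01089218 0.0603667 ] [0.26627716 0.25614477 0.65139487]
```

View pics/zs6.png

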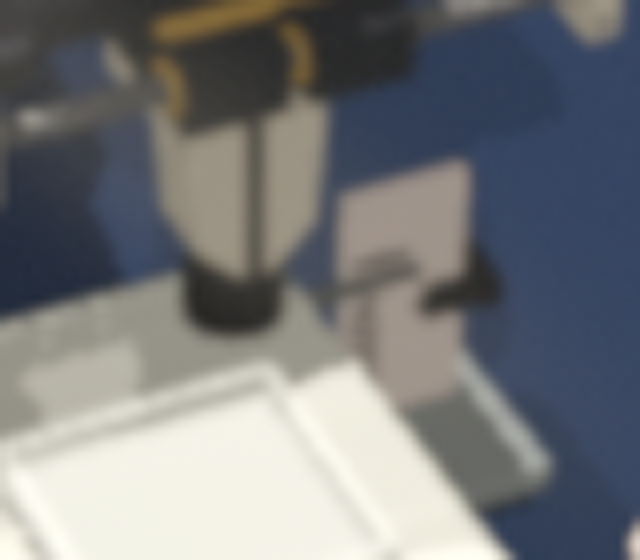

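Request:
{"method": "play_rows", "body": {"rows": [[[0,0,0.002],[0,0,0],-1],[[0,0,0.004],[0,0,0],-1],[[0,0,0.004],[0,0,0],-1]]}}

```text
clock: 7.85
position: [0.4784, 0.0111, 0.0584]
ee_rot: [2.08, -2.354, -0.001]
force: [-0.2, 1.1, 4.1]
width: 0.002
```

Request:
{"method": "play_rows", "body": {"rows": [[[0,0,0.002],[0,0,0],-1],[[0,0,0.004],[0,0,0],-1],[[0,0,0.004],[0,0,0],-1]]}}

```text
clock: 8.15
position: [0.4783, 0.0112, 0.0563]
ee_rot: [2.08, -2.353, -0.001]
force: [-0.1, 2.7, 4.3]
width: 0.002
```

```bash
python3 look.py 7 290 370 190 260 8
```

```text
8.15 [0.4783248  0.01120727 0.05626628] [-0.13031902  2.70541099  4.27259862]
[0.47836733 0.01112578 0.05636642] [0.01129118 2.12932071 4.04651603]
```

View pics/zs7.png

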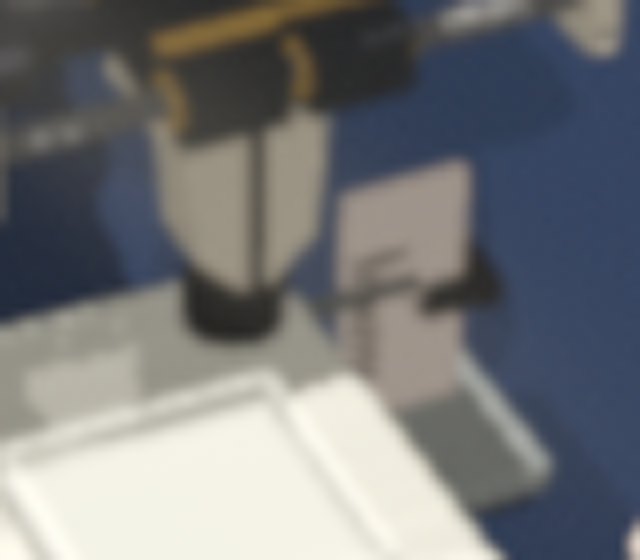

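View pics/w7.png

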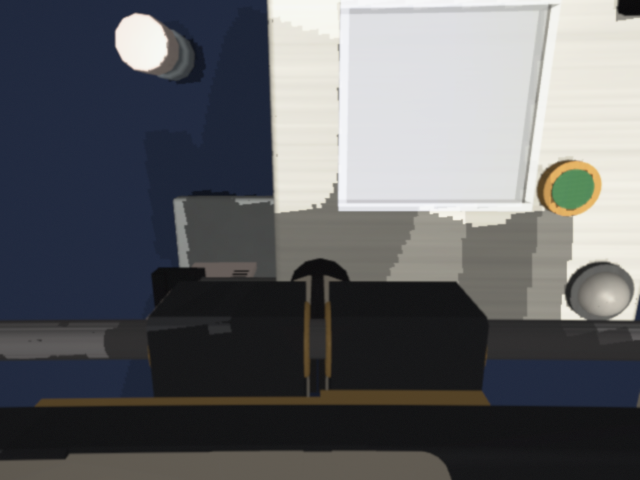

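Request:
{"method": "play_rows", "body": {"rows": [[[0,0,0.003],[0,0,0],-1],[[0,0,0.006],[0,0,0],-1],[[0,0,0.009],[0,0,0],-1],[[0,0,0.011],[0,0,0],-1],[[0,0,0.011],[0,0,0],-1]]}}

```text
clock: 8.75
position: [0.4783, 0.0112, 0.0507]
ee_rot: [2.08, -2.353, -0.001]
force: [1.0, 3.1, 5.1]
width: -0.001
```

```bash
python3 look.py 8 290 370 190 260 8
```

```text
8.75 [0.47834594 0.01122647 0.05072753] [1.04205956 3.06263334 5.06251399]
[0.4783921  0.01125077 0.05081217] [0.84404452 4.39052732 4.39981245]
```

View pics/zs8.png

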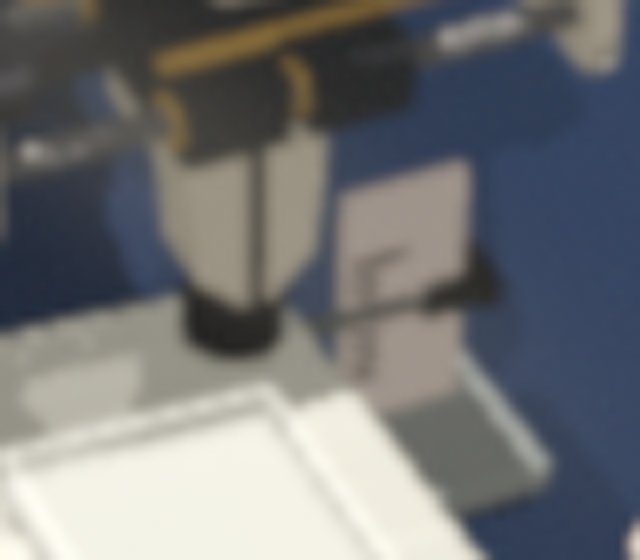

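Request:
{"method": "play_rows", "body": {"rows": [[[0,0,0.001],[0,0,0],-1],[[0,0,0.001],[0,0,0],-1],[[0,0,0.001],[0,0,0],-1],[[0,0,0.001],[0,0,0],-1],[[0,0,0.001],[0,0,0],-1],[[0,0,0.001],[0,0,0],-1],[[0,0,0.001],[0,0,0],-1],[[0,0,0.001],[0,0,0],-1],[[0,0,0.001],[0,0,0],-1],[[0,0,0.001],[0,0,0],-1]]}}

```text
clock: 9.85
position: [0.4784, 0.0112, 0.0503]
ee_rot: [2.08, -2.353, -0.001]
force: [-0.3, 3.0, 5.6]
width: 0.005
```

```bash
python3 look.py 9 290 370 190 260 8; python3 - <<'E'
from h import *
w,d,c=load('w9');a=cv2.resize(w[240:300,150:290],None,fx=5,fy=5,interpolation=cv2.INTER_CUBIC)
cv2.imwrite('pics/zw9.png',np.clip(a.astype(float)*2,0,255).astype(np.uint8)[:,:,::-1])
# depth on scene of pointer vs marker
for f in('s3','s7','s9'):
    im,d,c=load(f)
    for lo,hi,nm in((333,341,'ptr'),(346,350,'mk')):
        L=[]
        for u in range(lo,hi+1):
            g=im[218:236,u].max(1).astype(float);wt=np.clip(np.median(g)-12-g,0,None);L.append((218+(wt*np.arange(18)).sum()/max(wt.sum(),1e-6)).round(2))
        print(f,nm,L)
E
```

```text
9.85 [0.47835901 0.01124022 0.05031119] [-0.31334244  3.03189459  5.5765592 ]
[0.4783885  0.01123802 0.05031834] [-0.35268637  4.06502215  5.75191906]
s3 ptr [np.float64(225.63), np.float64(225.42), np.float64(225.26), np.float64(224.7), np.float64(223.76), np.float64(223.3), np.float64(223.09), np.float64(223.03), np.float64(223.21)]
s3 mk [np.float64(226.47), np.float64(226.38), np.float64(225.87), np.float64(224.76), np.float64(225.03)]
s7 ptr [np.float64(227.03), np.float64(227.02), np.float64(226.82), np.float64(226.11), np.float64(225.28), np.float64(224.6), np.float64(224.51), np.float64(224.98), np.float64(225.3)]
s7 mk [np.float64(226.43), np.float64(226.3), np.float64(225.86), np.float64(224.36), np.float64(224.63)]
s9 ptr [np.float64(229.65), np.float64(229.58), np.float64(229.12), np.float64(228.71), np.float64(227.75), np.float64(226.76), np.float64(226.9), np.float64(227.51), np.float64(227.76)]
s9 mk [np.float64(226.43), np.float64(226.3), np.float64(225.85), np.float64(224.34), np.float64(224.51)]
```

View pics/zs9.png

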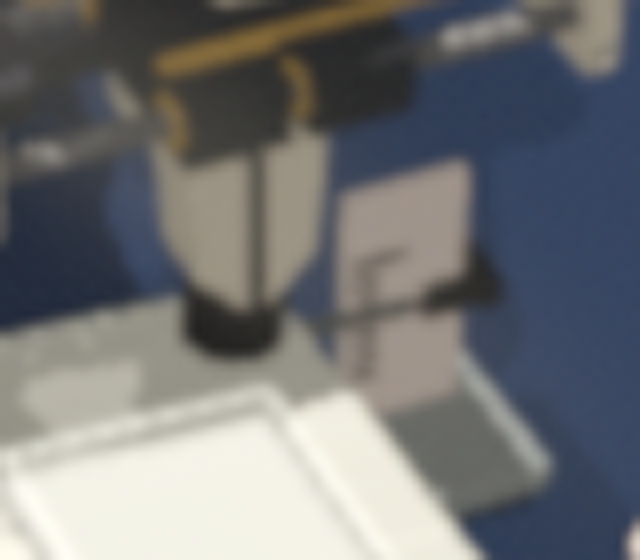

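View pics/zw9.png

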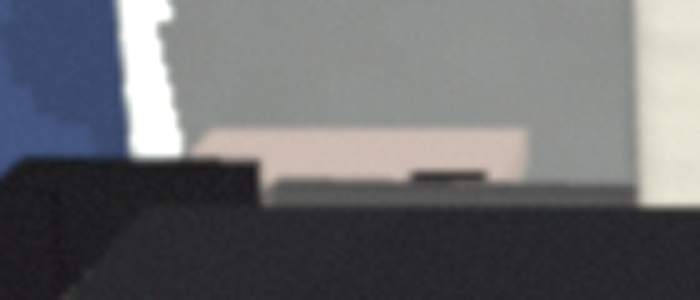

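```bash
python3 - <<'E'
from h import *
im,d,c=load('w9')
def onx(u,v,x):
    o,r=ray(c,u,v);n=np.array([np.cos(YAW),np.sin(YAW),0]);k=(x-n@(o-CEN))/(n@r);X=o+k*r;q=X-CEN;return X[2]*1e3
for u in (206,212,220):
    g=im[265:285,u].max(1).astype(int);print(u,g)
for u in (190,195,199):
    g=im[265:285,u].max(1).astype(int);print(u,g)
def sc(X):
    cc,s=np.cos(YAW),np.sin(YAW);q=X-CEN;return (np.array([cc*q[0]+s*q[1],-s*q[0]+cc*q[1],q[2]])*1e3).round(1)
for u in(190,196,208,215,222):
    for v in (272,274,276,277,278,279,280):
        o,r=ray(c,u,v);print(u,v,sc(o+r*d[v,u]))
E
```

```text
206 [ 82  97 101 103 102 103 103 103 103  98  80  56  43  45  45  42  31  23
  23  22]
212 [ 83  97 101 103 103 103 103 102 102  98  78  54  43  44  45  41  31  23
  22  23]
220 [ 83  97 102 103 103 102 103 103 103 100  85  59  43  44  45  42  30  24
  24  22]
190 [72 75 83 93 99 94 63 30 15 16 18 16 16 17 17 18 22 23 21 22]
195 [ 82  96 102 103 103  99  80  47  20  16  18  17  17  17  16  18  21  23
  24  22]
199 [ 82  96 102 103 103  99  80  47  21  16  16  16  18  17  16  17  22  22
  22  23]
190 272 [-57.4 121.9  50.5]
190 274 [-57.3 121.1  53.3]
190 276 [-58.3 121.1  53.3]
190 277 [-59.4 121.7  51.7]
190 278 [-59.  120.9  54.1]
190 279 [-59.7 121.2  53.6]
190 280 [-60.5 121.5  52.7]
196 272 [-57.  118.8  51.4]
196 274 [-57.7 118.6  52.4]
196 276 [-58.7 118.6  52.4]
196 277 [-59.3 118.8  52. ]
196 278 [-59.8 118.8  52.1]
196 279 [-60.4 118.9  51.9]
196 280 [-60.4 118.6  53. ]
208 272 [-68.8 122.   19.5]
208 274 [-68.  120.6  24.6]
208 276 [-58.1 112.6  54. ]
208 277 [-58.  112.2  55.6]
208 278 [-58.5 112.2  55.5]
208 279 [-59.1 112.3  55.3]
208 280 [-59.7 112.5  55. ]
215 272 [-68.4 117.9  20.5]
215 274 [-68.1 116.9  24.5]
215 276 [-58.3 109.4  53.6]
215 277 [-57.9 108.9  55.9]
215 278 [-58.6 109.1  55.3]
215 279 [-59.1 109.1  55.2]
215 280 [-59.3 109.   55.9]
222 272 [-67.9 113.7  22. ]
222 274 [-68.5 113.4  23.4]
222 276 [-58.4 106.2  53.3]
222 277 [-58.2 105.9  55.1]
222 278 [-58.7 105.9  55.1]
222 279 [-58.8 105.7  56.1]
222 280 [-59.7 106.   55. ]
```

```bash
python3 - <<'E'
from h import *
im,d,c=load('s9')
for y in(.095,.105,.115):
    print(y,[proj(c,st(-.06,y,z)).round(2).tolist() for z in(.066,.0514)])
print('mk',proj(c,st(-.06,.117,.0514)))
E
```

```text
0.095 [[333.62, 225.21], [333.48, 230.45]]
0.105 [[337.8, 223.96], [337.63, 229.2]]
0.115 [[341.96, 222.72], [341.75, 227.95]]
mk [342.56966859 227.70357218]
```

Request:
{"method": "play_rows", "body": {"rows": [[[0,0,0.002],[0,0,0],-1],[[0,0,0.003],[0,0,0],-1],[[0,0,0.003],[0,0,0],-1]]}}

```text
clock: 10.25
position: [0.4784, 0.0113, 0.0488]
ee_rot: [2.08, -2.353, -0.002]
force: [0.2, 4.4, 6.3]
width: 0.007
```

```bash
cat > cmp.py <<'E'
import sys
from h import *
f=sys.argv[1]
def sc(X):
    cc,s=np.cos(YAW),np.sin(YAW);q=X-CEN;return np.array([cc*q[0]+s*q[1],-s*q[0]+cc*q[1],q[2]])*1e3
im,d,c=load(f)
sx,sy=(-60,1) if len(sys.argv)<3 else (60,-1)
P=[];M=[]
for v in range(195,284):
    for u in range(120,520):
        if d[v,u]<=0.12: continue
        o,r=ray(c,u,v);X=sc(o+r*d[v,u])
        if abs(X[0]-sx)<3 and 25<X[2]<80:
            y=X[1]*sy
            if 96<y<113:P.append((y,X[2]))
            elif 117.5<y<121:M.append((y,X[2]))
for n,a in(('ptr',P),('mk',M)):
    a=np.array(a)
    if len(a): 
        print(n,len(a),'mean z',a[:,1].mean().round(2),'p90',np.percentile(a[:,1],[10,50,75,90]).round(2),'ymean',a[:,0].mean().round(1), np.polyfit(a[:,0],a[:,1],1).round(3))
E
python3 look.py 10 290 370 190 260 8; for f in w1 w9 w10; do echo $f; python3 cmp.py $f; done
```

```text
10.25 [0.47836046 0.01130023 0.0487829 ] [0.18120378 4.38846752 6.32733587]
[0.47838935 0.01127625 0.04883489] [0.65268256 3.72307893 6.37253863]
w1
ptr 168 mean z 66.56 p90 [64.81 66.86 67.31 67.67] ymean 104.4 [-1.1000e-02  6.7725e+01]
mk 39 mean z 51.91 p90 [50.59 52.17 52.58 53.11] ymean 119.2 [ 0.119 37.749]
w9
ptr 183 mean z 55.23 p90 [53.46 55.44 56.02 56.48] ymean 104.6 [-4.1000e-02  5.9517e+01]
mk 69 mean z 52.06 p90 [50.99 52.11 52.66 53.  ] ymean 119.4 [-1.7000e-02  5.4051e+01]
w10
ptr 200 mean z 53.26 p90 [51.53 53.46 54.17 54.62] ymean 104.9 [-0.095 63.267]
mk 64 mean z 52.03 p90 [51.05 51.99 52.59 53.12] ymean 119.5 [ 0.118 37.94 ]
```

View pics/zs10.png

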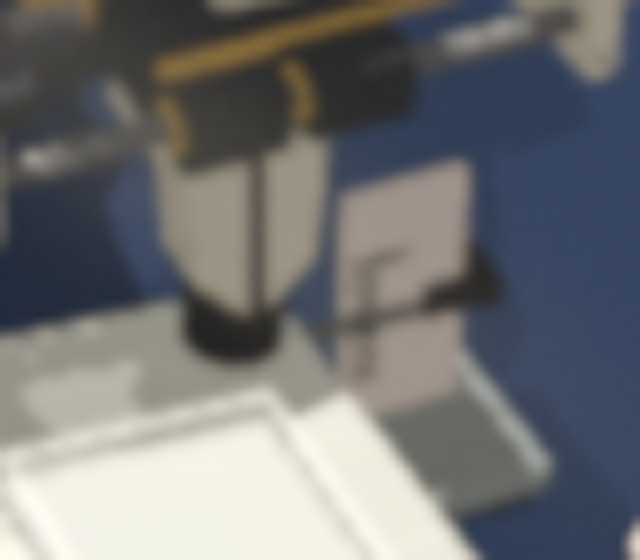

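Request:
{"method": "play_rows", "body": {"rows": [[[0,0,0.0005],[0,0,0],-1],[[0,0,0.0005],[0,0,0],-1],[[0,0,0.0005],[0,0,0],-1],[[0,0,0.0005],[0,0,0],-1],[[0,0,0.0005],[0,0,0],-1],[[0,0,0.0005],[0,0,0],-1],[[0,0,0.0005],[0,0,0],-1],[[0,0,0.0005],[0,0,0],-1],[[0,0,0.0005],[0,0,0],-1],[[0,0,0.0005],[0,0,0],-1]]}}

```text
clock: 11.35
position: [0.4784, 0.0113, 0.0486]
ee_rot: [2.08, -2.354, -0.001]
force: [0.2, 4.4, 5.8]
width: 0.003
```

Request:
{"method": "play_rows", "body": {"rows": [[[0,0,-0.01],[0,0,0],-1],[[0,0,-0.02],[0,0,0],-1],[[0,0,-0.03],[0,0,0],-1],[[0,0,-0.05],[0,0,0],-1],[[0,0,-0.08],[0,0,0],-1],[[0,0,-0.12],[0,0,0],-1],[[0,0,-0.12],[0,0,0],-1],[[0,0,-0.12],[0,0,0],-1],[[0,0,-0.12],[0,0,0],-1]]}}

```text
clock: 12.25
position: [0.4777, 0.011, 0.1081]
ee_rot: [2.079, -2.353, -0.002]
force: [-0.1, 0.2, 0.0]
width: 0.006
```

```bash
python3 look.py 11 290 370 190 260 8; python3 - <<'E'
from h import *
plan(st(.06,-.06,.109),toolR(np.radians(-96.9),0))
E
```

```text
12.25 [0.47771883 0.0109816  0.1081103 ] [-0.13190958  0.22989467  0.03895407]
[0.47768516 0.01085181 0.10798914] [0.78170259 0.32545004 0.28623884]
t 12.35 shift [ 0.2422 -0.2389 -0.0024] turn [ 0.0023 -0.0008 -0.003 ] dist 0.1700968727672516
```

View pics/zs11.png

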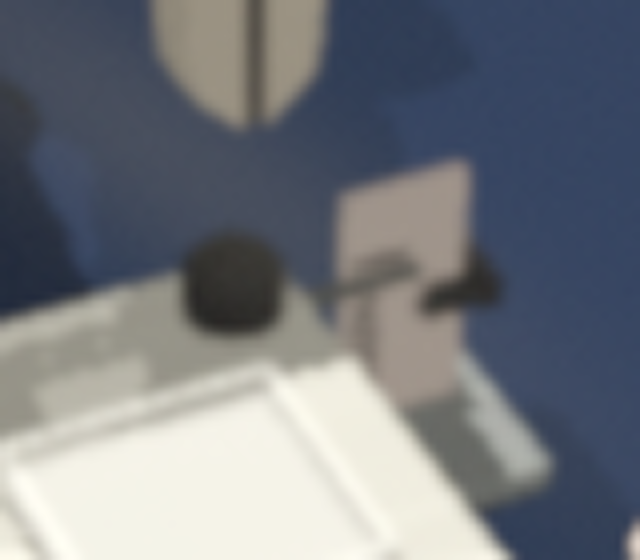

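Request:
{"method": "play_rows", "body": {"rows": [[[0.24,-0.24,0],[0,0,0],-1],[[0.24,-0.24,0],[0,0,0],-1],[[0.24,-0.24,0],[0,0,0],-1],[[0.24,-0.24,0],[0,0,0],-1],[[0.24,-0.24,0],[0,0,0],-1],[[0.24,-0.24,0],[0,0,0],-1],[[0.24,-0.24,0],[0,0,0],-1]]}}

```text
clock: 13.05
position: [0.5817, -0.1215, 0.1079]
ee_rot: [2.08, -2.352, -0.004]
force: [0.8, -0.3, 0.3]
width: 0.005
```

```bash
python3 look.py 12 230 320 210 330 6
```

```text
13.05 [ 0.58173422 -0.1215244   0.10788075] [ 0.8310048  -0.27814532  0.27912041]
[ 0.58207234 -0.12138477  0.10827131] [ 0.50491836  0.50406949 -0.06950678]
```

View pics/zs12.png

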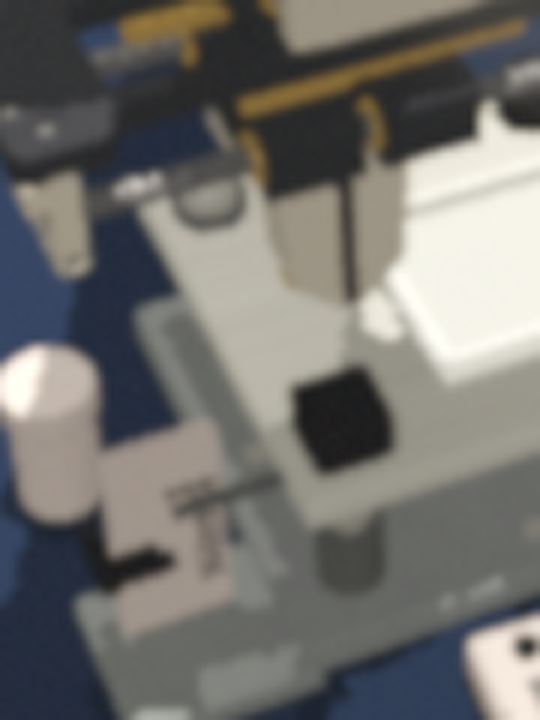

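View pics/w12.png

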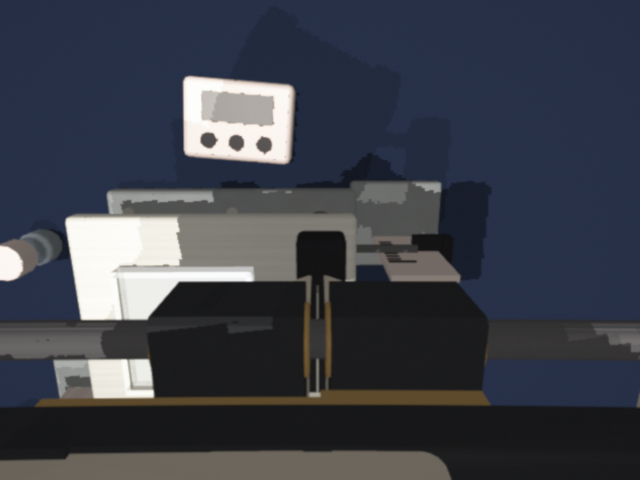

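```bash
python3 - <<'E'
from h import *
w,d,c=load('w12')
def sc(X):
    cc,s=np.cos(YAW),np.sin(YAW);q=X-CEN;return (np.array([cc*q[0]+s*q[1],-s*q[0]+cc*q[1],q[2]])*1e3).round(1)
g=w[:,:,:].max(2)
print(g[265,290:360]); print(g[222:250,322])
for u,v in((299.5,262),(345,262),(322,233),(322,240)):
    print('pad',sc(onz(c,u,v,.092)), d[int(v),int(u)])
for u,v in((309,279),(327,279),(310,284),(326,284)):
    o,r=ray(c,u,v);print('tip',sc(o+r*d[v,u]))
E
```

```text
[127 126 126 126 124 112  81  40  18  18  21  18  20  21  19  20  21  19
  21  20  20  21  20  19  20  19  20  20  20  21  20  20  20  20  20  20
  20  19  19  20  20  20  21  20  20  20  21  20  20  20  20  20  20  19
  28  58  96 121 127 127 127 126 124 121 115  99  74  66  63  61]
[127 127 125 126 126 126 125 121  97  54  22  18  18  17  16  18  17  18
  19  19  20  20  21  21  21  23  20  19]
pad [ 60.6 -48.4  92. ] 0.21717075
pad [ 60.5 -71.7  92. ] 0.21623462
pad [ 75.9 -59.9  92. ] 0.22386523
pad [ 72.2 -59.9  92. ] 0.214282
tip [ 70.8 -54.3 142.5]
tip [ 70.6 -61.4 141.9]
tip [ 71.  -54.8 148.1]
tip [ 70.8 -60.9 147.6]
```

Request:
{"method": "play_rows", "body": {"rows": [[[0.004,-0.002,0.03],[0,0,0],-1],[[0.004,-0.002,0.055],[0,0,0],-1],[[0.004,-0.002,0.075],[0,0,0],-1],[[0.004,-0.002,0.088],[0,0,0],-1],[[0.004,-0.002,0.088],[0,0,0],-1],[[0.004,-0.002,0.088],[0,0,0],-1]]}}

```text
clock: 13.75
position: [0.5833, -0.1253, 0.0644]
ee_rot: [2.079, -2.354, -0.001]
force: [-0.7, -0.9, 0.1]
width: 0.003
```

Request:
{"method": "play_rows", "body": {"rows": [[[0,0,0.004],[0,0,0],-1],[[0,0,0.008],[0,0,0],-1],[[0,0,0.012],[0,0,0],-1],[[0,0,0.012],[0,0,0],-1]]}}

```text
clock: 14.15
position: [0.5839, -0.1252, 0.0588]
ee_rot: [2.08, -2.354, 0.0]
force: [2.7, -0.4, 4.5]
width: 0.002
```

Request:
{"method": "play_rows", "body": {"rows": [[[0,0,0.005],[0,0,0],-1],[[0,0,0.01],[0,0,0],-1],[[0,0,0.015],[0,0,0],-1],[[0,0,0.02],[0,0,0],-1],[[0,0,0.024],[0,0,0],-1],[[0,0,0.024],[0,0,0],-1],[[0,0,0.024],[0,0,0],-1]]}}

```text
clock: 14.85
position: [0.5846, -0.1254, 0.047]
ee_rot: [-2.08, 2.354, -0.002]
force: [3.9, -0.2, 7.4]
width: 0.004
```

```bash
python3 look.py 13 230 320 230 330 7;for f in w2 w12 w13; do echo $f; python3 cmp.py $f sq; done
```

```text
14.85 [ 0.58463309 -0.12541884  0.04704258] [ 3.8750351  -0.16167508  7.35414586]
[ 0.58467301 -0.12542261  0.04707507] [ 3.143355   -0.27138242  6.76476783]
w2
ptr 179 mean z 66.62 p90 [65.03 66.97 67.36 67.67] ymean 104.3 [1.6000e-02 6.4943e+01]
mk 36 mean z 47.71 p90 [46.42 47.69 48.51 48.81] ymean 119.3 [ 0.076 38.659]
w12
ptr 258 mean z 66.89 p90 [65.67 67.07 67.52 67.9 ] ymean 104.7 [-2.0000e-02  6.9036e+01]
mk 58 mean z 48.01 p90 [47.06 48.03 48.61 49.05] ymean 119.3 [ 0.156 29.345]
w13
mk 50 mean z 47.96 p90 [46.78 48.16 48.7  48.92] ymean 119.2 [ 0.195 24.729]
```

View pics/zs13.png

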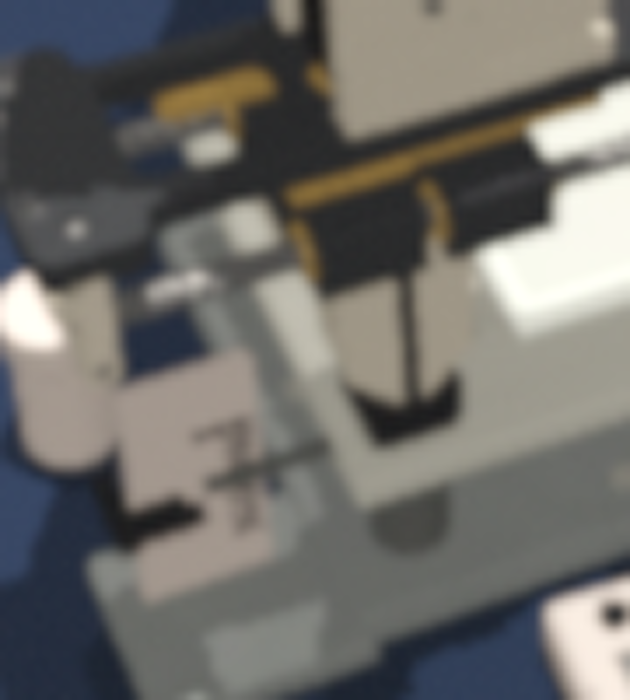

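View pics/w13.png

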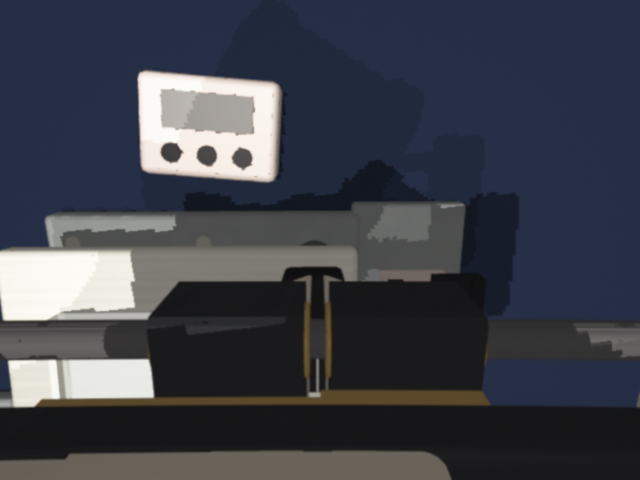

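```bash
python3 - <<'E'
from h import *
im,d,c=load('s13')
for y in(-.095,-.105,-.1145):
    print(y,[proj(c,st(.06,y,z)).round(2).tolist() for z in(.066,.056,.0466)])
for f in('s12','s13'):
    im,d,c=load(f)
    for u in range(252,276,2): 
        g=im[284:308,u].max(1).astype(int);print(f,u,g)
E
```

```text
-0.095 [[269.04, 291.3], [269.42, 295.03], [269.77, 298.49]]
-0.105 [[263.81, 293.05], [264.23, 296.79], [264.62, 300.24]]
-0.1145 [[258.8, 294.73], [259.26, 298.47], [259.69, 301.93]]
s12 252 [142 156 160 160 160 160 161 161 161 160 160 160 160 161 160 159 151 121
  69  36  31  38  78 128]
s12 254 [155 160 161 160 160 160 160 160 161 160 161 160 161 160 160 155 130  85
  43  30  34  65 116 148]
s12 256 [159 161 161 160 161 161 160 158 156 158 159 161 160 160 160 157 143 108
  63  35  50  95 137 156]
s12 258 [160 160 160 161 160 160 155 138 125 133 136 137 148 157 160 160 156 135
 100  77  97 135 155 160]
s12 260 [161 160 161 161 161 157 143 122 124 120  97  97 129 152 159 160 160 158
 155 150 152 157 160 160]
s12 262 [161 161 160 161 160 152 131 118 109  88  81 100 123 141 147 150 148 148
 150 151 153 156 158 160]
s12 264 [160 160 160 160 156 137 116 108  95  82  90 106 120 122 122 121 123 125
 130 128 122 127 143 157]
s12 266 [141 144 147 148 147 140 133 113  85  85 111 123 129 129 125 124 125 130
 127 126 126 139 155 160]
s12 268 [105 109 115 124 130 128 115  93  80  89 100 103  9
[... 952 characters left out ...]
 136 139 133 107  86 102 130 145
 153 153 155 158 160 162]
s13 264 [163 162 163 162 158 139 117 114 114 113 116 112  93  78  80  96 118 126
 133 131 124 130 146 160]
s13 266 [141 145 148 150 149 143 140 139 140 141 139 121  91  82 100 114 125 131
 129 128 128 141 158 161]
s13 268 [106 110 116 125 126 127 131 131 128 121 106  88  77  78  84  91 107 130
 140 142 141 144 149 152]
s13 270 [112 113 112 110 109 109 116 124 129 125 107  86  88 102 103 100 112 124
 131 133 133 134 134 133]
s13 272 [138 133 126 116 108 105 106 106 105  98  85  84 104 122 129 127 125 124
 125 126 127 123 119 117]
s13 274 [156 150 144 137 129 119 114 107  98  84  78  86 100 112 120 124 128 128
 128 126 117 109 105 104]
```

Request:
{"method": "play_rows", "body": {"rows": [[[0,0,0.004],[0,0,0],-1],[[0,0,0.008],[0,0,0],-1],[[0,0,0.012],[0,0,0],-1],[[0,0,0.012],[0,0,0],-1],[[0,0,0.012],[0,0,0],-1]]}}

```text
clock: 15.45
position: [0.5847, -0.1255, 0.0412]
ee_rot: [-2.08, 2.354, -0.002]
force: [1.6, 0.5, 8.6]
width: 0.004
```

```bash
python3 look.py 14 230 320 230 330 7; python3 cmp.py w14 sq; cat > sq.py <<'E'
import sys
from h import *
for f in sys.argv[1:]:
    im,d,c=load(f);out=[]
    for u in (259,260,261,262,264,266,268,270,272,274):
        g=im[286:309,u].max(1).astype(float)
        r0=float(np.interp(u,[258.8,269.04],[294.7,291.3]))-286
        # darkest within window near expected
        lo=int(max(0,r0-1.5));hi=int(r0+11 if u>262 else r0+9)
        k=lo+int(np.argmin(g[lo:hi]));
        a,b,e=g[k-1],g[k],g[k+1];s=0.5*(a-e)/(a-2*b+e) if a-2*b+e else 0
        out.append((u,round(286+k+s,2)))
    print(f,out)
E
python3 sq.py s12 s13 s14
```

```text
15.45 [ 0.58468488 -0.12547862  0.04118961] [1.55829004 0.47244997 8.58090548]
[ 0.58472037 -0.12550978  0.04123053] [ 3.17520805 -0.31735175  7.62786151]
mk 16 mean z 46.51 p90 [44.84 46.61 47.61 47.99] ymean 119.5 [-0.281 80.151]
s12 [(259, np.float64(294.69)), (260, np.float64(294.5)), (261, np.float64(294.06)), (262, np.float64(293.77)), (264, np.float64(293.12)), (266, np.float64(292.5)), (268, np.float64(292.09)), (270, np.float64(291.07)), (272, np.float64(290.58)), (274, np.float64(289.97))]
s13 [(259, np.float64(298.71)), (260, np.float64(298.61)), (261, np.float64(298.39)), (262, np.float64(298.07)), (264, np.float64(297.38)), (266, np.float64(296.83)), (268, np.float64(296.42)), (270, np.float64(295.41)), (272, np.float64(294.55)), (274, np.float64(293.93))]
s14 [(259, np.float64(301.07)), (260, np.float64(300.34)), (261, np.float64(300.07)), (262, np.float64(299.79)), (264, np.float64(298.95)), (266, np.float64(298.39)), (268, np.float64(298.12)), (270, np.float64(297.31)), (272, np.float64(296.14)), (274, np.float64(295.56))]
```

View pics/zs14.png

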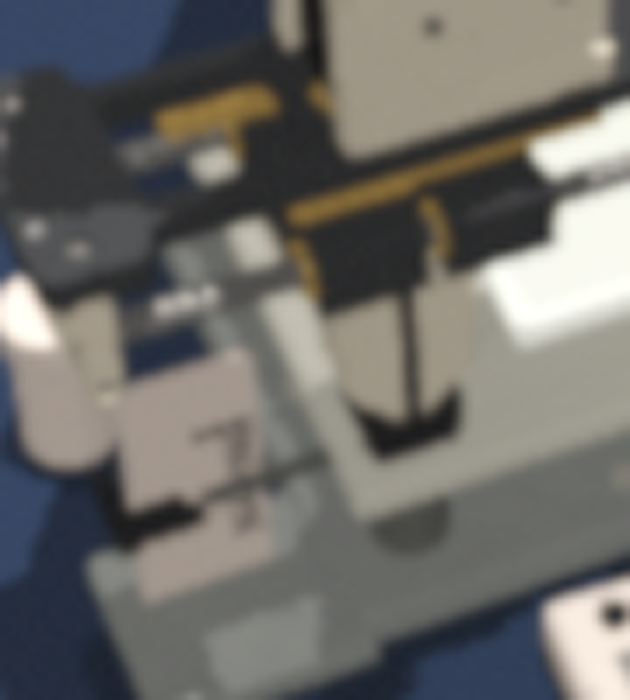

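Request:
{"method": "play_rows", "body": {"rows": [[[0,0,0.003],[0,0,0],-1],[[0,0,0.006],[0,0,0],-1],[[0,0,0.006],[0,0,0],-1],[[0,0,0.006],[0,0,0],-1]]}}

```text
clock: 15.95
position: [0.5846, -0.1255, 0.0382]
ee_rot: [-2.08, 2.354, -0.002]
force: [2.5, 0.6, 9.3]
width: 0.005
```

```bash
python3 look.py 15 245 285 280 320 16; python3 cmp.py w15 sq;python3 sq.py s12 s14 s15; python3 - <<'E'
from h import *
im,d,c=load('s15')
for u in range(252,270,1): print(u,im[290:310,u].max(1))
E
```

```text
15.95 [ 0.58462473 -0.12549361  0.03824846] [2.53291152 0.58694813 9.26141192]
[ 0.58462535 -0.12549508  0.03826499] [ 2.31697404 -0.83676989  8.79955462]
mk 4 mean z 45.15 p90 [45.   45.21 45.24 45.24] ymean 120.0 [-0.176 66.249]
s12 [(259, np.float64(294.69)), (260, np.float64(294.5)), (261, np.float64(294.06)), (262, np.float64(293.77)), (264, np.float64(293.12)), (266, np.float64(292.5)), (268, np.float64(292.09)), (270, np.float64(291.07)), (272, np.float64(290.58)), (274, np.float64(289.97))]
s14 [(259, np.float64(301.07)), (260, np.float64(300.34)), (261, np.float64(300.07)), (262, np.float64(299.79)), (264, np.float64(298.95)), (266, np.float64(298.39)), (268, np.float64(298.12)), (270, np.float64(297.31)), (272, np.float64(296.14)), (274, np.float64(295.56))]
s15 [(259, np.float64(302.02)), (260, np.float64(301.14)), (261, np.float64(300.81)), (262, np.float64(300.43)), (264, np.float64(299.8)), (266, np.float64(298.98)), (268, np.float64(298.39)), (270, np.float64(297.87)), (272, np.float64(296.96)), (274, np.float64(296.19))]
252 [163 163 164 163 163 163 164 163 163 162 15
[... 818 characters left out ...]
163]
262 [133 123 127 136 137 140 143 147 144 123  96  98 133 149 155 159 160 163
 164 164]
263 [122 118 119 120 119 122 125 125 118  98  83  94 129 140 141 144 152 161
 164 163]
264 [119 114 115 114 118 121 126 119 100  83  76  92 123 130 126 130 146 160
 163 161]
265 [131 127 128 126 130 130 133 124  97  79  79  98 117 120 119 134 152 162
 163 161]
266 [140 139 141 142 141 136 130 118  92  79  93 118 127 127 129 142 158 163
 162 158]
267 [137 136 135 134 128 122 115 101  82  80 106 133 143 144 141 147 158 161
 160 152]
268 [131 131 128 123 115 107  98  84  76  77 101 129 141 143 142 144 151 152
 150 140]
269 [126 131 132 129 124 116 101  84  75  80 101 122 132 135 136 136 139 139
 134 125]
```

View pics/zs15.png

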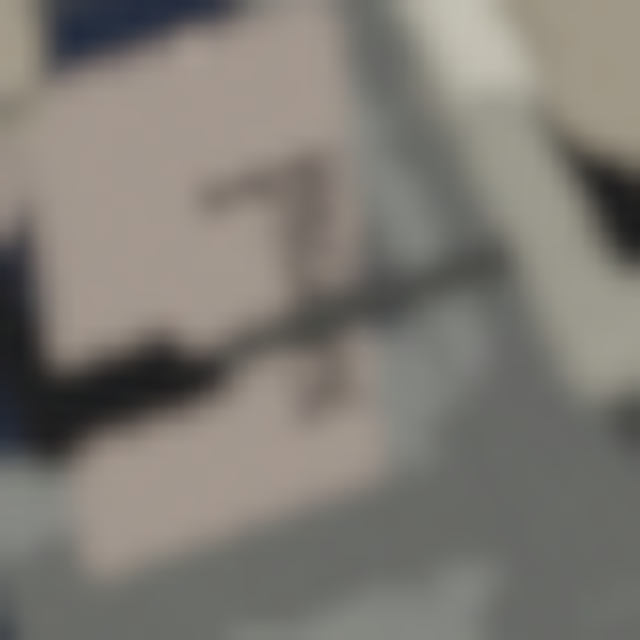

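Request:
{"method": "play_rows", "body": {"rows": [[[0,0,0.002],[0,0,0],-1],[[0,0,0.0035],[0,0,0],-1],[[0,0,0.0035],[0,0,0],-1],[[0,0,0.0035],[0,0,0],-1]]}}

```text
clock: 16.45
position: [0.5846, -0.1255, 0.0365]
ee_rot: [-2.08, 2.354, -0.002]
force: [1.7, -0.5, 9.9]
width: 0.005
```

```bash
python3 look.py 16 245 285 280 320 16; python3 sq.py s12 s15 s16
```

```text
16.45 [ 0.58456462 -0.12550475  0.03654566] [ 1.69391985 -0.47261831  9.94410024]
[ 0.58451802 -0.12551238  0.03652373] [1.77197758 0.57075549 9.91533827]
s12 [(259, np.float64(294.69)), (260, np.float64(294.5)), (261, np.float64(294.06)), (262, np.float64(293.77)), (264, np.float64(293.12)), (266, np.float64(292.5)), (268, np.float64(292.09)), (270, np.float64(291.07)), (272, np.float64(290.58)), (274, np.float64(289.97))]
s15 [(259, np.float64(302.02)), (260, np.float64(301.14)), (261, np.float64(300.81)), (262, np.float64(300.43)), (264, np.float64(299.8)), (266, np.float64(298.98)), (268, np.float64(298.39)), (270, np.float64(297.87)), (272, np.float64(296.96)), (274, np.float64(296.19))]
s16 [(259, np.float64(302.24)), (260, np.float64(301.71)), (261, np.float64(301.18)), (262, np.float64(300.88)), (264, np.float64(300.04)), (266, np.float64(299.45)), (268, np.float64(298.7)), (270, np.float64(298.09)), (272, np.float64(297.38)), (274, np.float64(296.68))]
```

View pics/zs16.png

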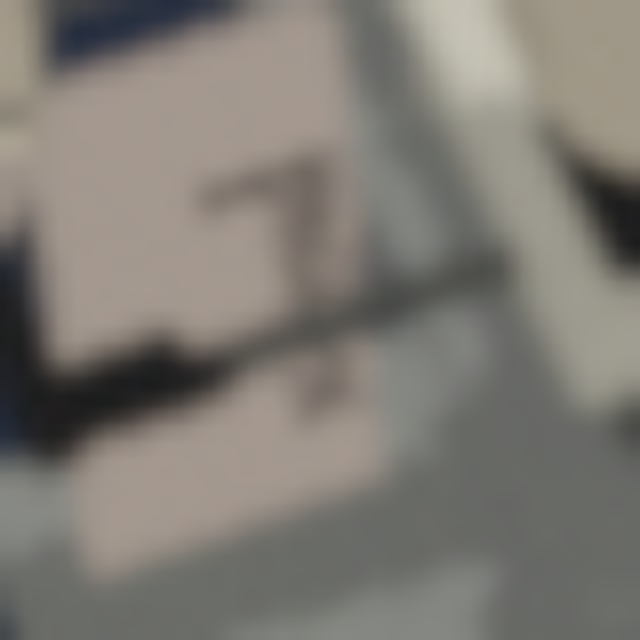

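Request:
{"method": "play_rows", "body": {"rows": [[[0,0,0.0005],[0,0,0],-1],[[0,0,0.0005],[0,0,0],-1],[[0,0,0.0005],[0,0,0],-1],[[0,0,0.0005],[0,0,0],-1],[[0,0,0.0005],[0,0,0],-1],[[0,0,0.0005],[0,0,0],-1],[[0,0,0.0005],[0,0,0],-1],[[0,0,0.0005],[0,0,0],-1],[[0,0,0.0005],[0,0,0],-1],[[0,0,0.0005],[0,0,0],-1]]}}

```text
clock: 17.55
position: [0.5846, -0.1255, 0.0363]
ee_rot: [-2.08, 2.354, -0.002]
force: [1.3, 0.4, 8.9]
width: 0.009
```

```bash
python3 look.py 17 245 285 280 320 16; python3 sq.py s17; python3 - <<'E'
from h import *
w,d,c=load('w17');a=cv2.resize(w[250:300,340:500],None,fx=5,fy=5,interpolation=cv2.INTER_CUBIC)
cv2.imwrite('pics/zw17.png',np.clip(a.astype(float)*2,0,255).astype(np.uint8)[:,:,::-1])
# plate tilt from scene depth: platform top points, fit plane
im,d,c=load('s17');im0,d0,c0=load('s12')
def pts(im,d,c):
    L=[]
    for v in range(200,310):
        for u in range(230,370):
            o,r=ray(c,u,v);X=o+r*d[v,u];q=X-CEN;cc,s=np.cos(YAW),np.sin(YAW)
            x=cc*q[0]+s*q[1];y=-s*q[0]+cc*q[1]
            if -.04<x<.078 and (.045<y<.075) and .03<X[2]<.085 and im[v,u].min()>100:L.append((x,y,X[2]))
    return np.array(L)
for a in(pts(im0,d0,c0),pts(im,d,c)):
    if len(a)>50:
        A=np.c_[a[:,0],np.ones(len(a))];m=np.ones(len(a),bool)
        for i in range(4):
            k=np.linalg.lstsq(A[m],a[m,2],rcond=None)[0];m=abs(A@k-a[:,2])<.003
        print(len(a),m.sum(),k, 'drop over 120mm', k[0]*120)
E
```

```text
17.55 [ 0.58456125 -0.12546092  0.03631932] [1.31194612 0.35587691 8.9410441 ]
[ 0.58453329 -0.12547944  0.03629095] [1.71670205 0.18801217 9.59356003]
s17 [(259, np.float64(302.23)), (260, np.float64(301.73)), (261, np.float64(301.21)), (262, np.float64(300.95)), (264, np.float64(300.06)), (266, np.float64(299.45)), (268, np.float64(298.67)), (270, np.float64(298.12)), (272, np.float64(297.44)), (274, np.float64(296.64))]
576 456 [-0.0019771   0.07249056] drop over 120mm -0.23725192442149035
405 330 [-0.21243927  0.06211043] drop over 120mm -25.492712260678115
```

View pics/zw17.png

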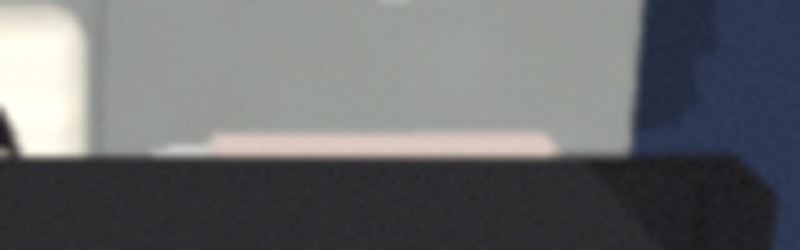

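```bash
python3 - <<'E'
from h import *
cc,s=np.cos(YAW),np.sin(YAW)
def pts(f,ys):
    im,d,c=load(f);L=[]
    K=np.array(c['intrinsics']);vv,uu=np.mgrid[0:480,0:640]
    p=cv2.undistortPoints(np.stack([uu.ravel(),vv.ravel()],1).astype(float)[:,None],K,np.array([c['k1'],0,0,0,0.]))[:,0]
    R=np.array(c['R']);t=np.array(c['t']).ravel()
    X=(np.c_[p,np.ones(len(p))]*d.ravel()[:,None]-t)@R
    q=X-CEN;x=cc*q[:,0]+s*q[:,1];y=-s*q[:,0]+cc*q[:,1];z=X[:,2]
    return x,y,z,d.ravel()
for f in ('s12','s13','s15','s17'):
    x,y,z,d=pts(f,0)
    print(f)
    for xb in np.arange(-.05,.08,.02):
        m=(abs(x-xb)<.008)&(y>.055)&(y<.075)&(z>.035)&(z<.08)&(d>.3)
        print('  %.2f n%d med z %.1f  implied drop@120 %.1f'%(xb,m.sum(),1e3*np.median(z[m]) if m.sum() else 0,(72.5-1e3*np.median(z[m]))*120/(1e3*xb+60) if m.sum() else 0))
for f in ('w12','w13','w17'):
    x,y,z,d=pts(f,0);print(f)
    for xb in (.05,.06,.07,.075):
        m=(abs(x-xb)<.004)&(y>-.04)&(y<.075)&(z>.035)&(z<.08)&(d>.13)
        print('  %.2f n%d med z %.1f drop %.1f'%(xb,m.sum(),1e3*np.median(z[m]) if m.sum() else 0,(72.0-1e3*np.median(z[m]))*120/(1e3*xb+60) if m.sum() else 0))
E
```

```text
s12
  -0.05 n38 med z 73.0  implied drop@120 -5.8
  -0.03 n45 med z 72.2  implied drop@120 1.0
  -0.01 n42 med z 72.1  implied drop@120 0.9
  0.01 n46 med z 72.3  implied drop@120 0.4
  0.03 n50 med z 72.4  implied drop@120 0.1
  0.05 n59 med z 72.3  implied drop@120 0.2
  0.07 n63 med z 72.2  implied drop@120 0.3
s13
  -0.05 n0 med z 0.0  implied drop@120 0.0
  -0.03 n0 med z 0.0  implied drop@120 0.0
  -0.01 n0 med z 0.0  implied drop@120 0.0
  0.01 n10 med z 64.6  implied drop@120 13.5
  0.03 n49 med z 62.7  implied drop@120 13.0
  0.05 n60 med z 60.9  implied drop@120 12.6
  0.07 n82 med z 58.5  implied drop@120 13.0
s15
  -0.05 n0 med z 0.0  implied drop@120 0.0
  -0.03 n0 med z 0.0  implied drop@120 0.0
  -0.01 n0 med z 0.0  implied drop@120 0.0
  0.01 n9 med z 59.6  implied drop@120 22.1
  0.03 n57 med z 56.0  implied drop@120 22.0
  0.05 n66 med z 53.0  implied drop@120 21.3
  0.07 n85 med z 48.9  implied drop@120 21.8
s17
  -0.05 n0 med z 0.0  implied drop@120 0.0
  -0.03 n0 med z 0.0  implied drop@120 0.0
  -0.01 n0 med z 0.0  implied drop@120 0.0
  0.01 n11 med z 58.0  implied drop@120 24.8
  0.03 n53 med z 55.1  implied drop@120 23.2
  0.05 n68 med z 51.2  implied drop@120 23.3
  0.07 n88 med z 47.0  implied drop@120 23.5
w12
  0.05 n1972 med z 72.2 drop -0.3
  0.06 n2864 med z 71.9 drop 0.1
  0.07 n2965 med z 71.8 drop 0.2
  0.07 n3136 med z 71.7 drop 0.3
w13
  0.05 n2059 med z 60.9 drop 12.1
  0.06 n2802 med z 59.5 drop 12.5
  0.07 n4655 med z 58.4 drop 12.5
  0.07 n5516 med z 57.6 drop 12.8
w17
  0.05 n2032 med z 50.8 drop 23.1
  0.06 n2914 med z 49.0 drop 23.0
  0.07 n4757 med z 47.0 drop 23.0
  0.07 n4026 med z 45.9 drop 23.2
```

```bash
python3 - <<'E'
from h import *
cc,s=np.cos(YAW),np.sin(YAW)
def pts(f):
    im,d,c=load(f)
    K=np.array(c['intrinsics']);vv,uu=np.mgrid[0:480,0:640]
    p=cv2.undistortPoints(np.stack([uu.ravel(),vv.ravel()],1).astype(float)[:,None],K,np.array([c['k1'],0,0,0,0.]))[:,0]
    R=np.array(c['R']);t=np.array(c['t']).ravel()
    X=(np.c_[p,np.ones(len(p))]*d.ravel()[:,None]-t)@R
    q=X-CEN;return cc*q[:,0]+s*q[:,1],-s*q[:,0]+cc*q[:,1],X[:,2],d.ravel()
for f in ('w5','w7','w9','w10','s9','s10'):
    x,y,z,d=pts(f);o=[]
    for yb in (.03,.05,.06,.07):
        m=(abs(y-yb)<.005)&(x>.055)&(x<.075)&(z>.035)&(z<.08)&(d>.13)
        if f[0]=='w': m=(abs(y-yb)<.005)&(x>-.045)&(x<-.03)&(z>.035)&(z<.08)&(d>.13)
        if m.sum()>5:o.append((yb,m.sum(),round(1e3*np.median(z[m]),1),round((72.1-1e3*np.median(z[m]))*120/(1e3*yb+60),1)))
    print(f,o)
# pointer tip predicted in scene for square drop D (rotation about hinge x=-60,z=75)
im,d,c=load('s17')
for D in(0,13,17,19,21,23):
    # solve angle: pointer z drop D ; pointer rel (120,-9)
    from scipy.optimize import brentq
    f=lambda a:120*np.sin(a)-9*np.cos(a)+9-0
    a=brentq(lambda a:120*np.sin(a)-9*(1-np.cos(a))-D,0,.5) if D else 0
    xr=120*np.cos(a)-9*np.sin(a);zr=-9*np.cos(a)-120*np.sin(a)
    P=[proj(c,st((xr-60)/1e3,y,(75+zr)/1e3)) for y in(-.1145,-.095)]
    print(D,round(xr-120,1),np.round(zr+9,1),'row at u=262,266',[round(float(np.interp(u,[P[0][0],P[1][0]],[P[0][1],P[1][1]])),2) for u in(262,266)])
E
```

```text
w5 [(0.03, np.int64(680), np.float64(71.7), np.float64(0.5)), (0.05, np.int64(677), np.float64(71.7), np.float64(0.4)), (0.06, np.int64(687), np.float64(71.7), np.float64(0.4)), (0.07, np.int64(672), np.float64(71.8), np.float64(0.3))]
w7 [(0.03, np.int64(777), np.float64(69.6), np.float64(3.3)), (0.05, np.int64(767), np.float64(69.1), np.float64(3.3)), (0.06, np.int64(761), np.float64(68.9), np.float64(3.2)), (0.07, np.int64(767), np.float64(68.7), np.float64(3.1))]
w9 [(0.03, np.int64(798), np.float64(65.5), np.float64(8.9)), (0.05, np.int64(791), np.float64(64.1), np.float64(8.8)), (0.06, np.int64(773), np.float64(63.4), np.float64(8.7)), (0.07, np.int64(765), np.float64(62.7), np.float64(8.7))]
w10 [(0.03, np.int64(802), np.float64(64.4), np.float64(10.2)), (0.05, np.int64(794), np.float64(62.8), np.float64(10.2)), (0.06, np.int64(778), np.float64(62.0), np.float64(10.1)), (0.07, np.int64(760), np.float64(61.2), np.float64(10.1))]
s9 [(0.03, np.int64(41), np.float64(65.9), np.float64(8.3)), (0.05, np.int64(39), np.float64(64.6), np.float64(8.2)), (0.06, np.int64(40), np.float64(63.7), np.float64(8.4)), (0.07, np.int64(40), np.float64(63.1), np.float64(8.3))]
s10 [(0.03, np.int64(42), np.float64(64.9), np.float64(9.5)), (0.05, np.int64(38), np.float64(63.1), np.float64(9.8)), (0.06, np.int64(36), np.float64(62.6), np.float64(9.5)), (0.07, np.int64(37), np.float64(61.4), np.float64(9.9))]
0 0.0 0.0 row at u=262,266 [293.66, 292.32]
13 -1.7 -13.0 row at u=262,266 [297.95, 296.6]
17 -2.5 -17.0 row at u=262,266 [299.13, 297.77]
19 -3.0 -19.0 row at u=262,266 [299.69, 298.33]
21 -3.5 -21.0 row at u=262,266 [300.23, 298.87]
23 -4.0 -23.0 row at u=262,266 [300.75, 299.39]
```

Request:
{"method": "play_rows", "body": {"rows": [[[0,0,-0.004],[0,0,0],-1],[[0,0,-0.0075],[0,0,0],-1],[[0,0,-0.0095],[0,0,0],-1],[[0,0,-0.0095],[0,0,0],-1],[[0,0,-0.0095],[0,0,0],-1]]}}

```text
clock: 18.15
position: [0.5847, -0.1255, 0.041]
ee_rot: [-2.08, 2.354, -0.002]
force: [1.8, -0.4, 8.9]
width: 0.007
```

```bash
python3 look.py 18 245 285 280 320 16; python3 sq.py s14 s18; python3 - <<'E'
from h import *
cc,s=np.cos(YAW),np.sin(YAW)
for f in('w13','w14','w18'):
    im,d,c=load(f)
    K=np.array(c['intrinsics']);vv,uu=np.mgrid[0:480,0:640]
    p=cv2.undistortPoints(np.stack([uu.ravel(),vv.ravel()],1).astype(float)[:,None],K,np.array([c['k1'],0,0,0,0.]))[:,0]
    R=np.array(c['R']);t=np.array(c['t']).ravel()
    X=(np.c_[p,np.ones(len(p))]*d.ravel()[:,None]-t)@R;d=d.ravel()
    q=X-CEN;x=cc*q[:,0]+s*q[:,1];y=-s*q[:,0]+cc*q[:,1];z=X[:,2]
    for xb in (.05,.06,.07):
        m=(abs(x-xb)<.004)&(y>-.04)&(y<.075)&(z>.035)&(z<.08)&(d>.13)
        print(f,xb,m.sum(),'drop %.1f'%((72.0-1e3*np.median(z[m]))*120/(1e3*xb+60)))
E
```

```text
18.15 [ 0.5846918  -0.12548329  0.04104644] [ 1.84635933 -0.39738322  8.91272604]
[ 0.58470439 -0.12547216  0.0410275 ] [2.86180002 0.24658465 9.1017527 ]
s14 [(259, np.float64(301.07)), (260, np.float64(300.34)), (261, np.float64(300.07)), (262, np.float64(299.79)), (264, np.float64(298.95)), (266, np.float64(298.39)), (268, np.float64(298.12)), (270, np.float64(297.31)), (272, np.float64(296.14)), (274, np.float64(295.56))]
s18 [(259, np.float64(301.08)), (260, np.float64(300.33)), (261, np.float64(300.07)), (262, np.float64(299.78)), (264, np.float64(298.98)), (266, np.float64(298.31)), (268, np.float64(298.14)), (270, np.float64(297.28)), (272, np.float64(296.11)), (274, np.float64(295.56))]
w13 0.05 2059 drop 12.1
w13 0.06 2802 drop 12.5
w13 0.07 4655 drop 12.5
w14 0.05 2012 drop 18.2
w14 0.06 2872 drop 18.2
w14 0.07 4708 drop 18.2
w18 0.05 2002 drop 18.3
w18 0.06 2874 drop 18.3
w18 0.07 4720 drop 18.4
```

Request:
{"method": "play_rows", "body": {"rows": [[[0,0,0.0007],[0,0,0],-1],[[0,0,0.0007],[0,0,0],-1],[[0,0,0.0007],[0,0,0],-1],[[0,0,0.0007],[0,0,0],-1],[[0,0,0.0007],[0,0,0],-1],[[0,0,0.0007],[0,0,0],-1],[[0,0,0.0007],[0,0,0],-1],[[0,0,0.0007],[0,0,0],-1],[[0,0,0.0007],[0,0,0],-1],[[0,0,0.0007],[0,0,0],-1]]}}

```text
clock: 19.25
position: [0.5847, -0.1255, 0.0407]
ee_rot: [-2.08, 2.354, -0.002]
force: [3.1, 0.1, 8.4]
width: 0.007
```

Request:
{"method": "play_rows", "body": {"rows": [[[0,0,0.0007],[0,0,0],-1],[[0,0,0],[0,0,0],-1],[[0,0,-0.01],[0,0,0],-1],[[0,0,-0.025],[0,0,0],-1],[[0,0,-0.04],[0,0,0],-1],[[0,0,-0.06],[0,0,0],-1],[[0,0,-0.1],[0,0,0],-1],[[0,0,-0.2],[0,0,0],-1],[[0,0,-0.3],[0,0,0],-1],[[0,0,-0.4],[0,0,0],-1]]}}

```text
clock: 20.25
position: [0.5822, -0.1249, 0.2414]
ee_rot: [2.078, -2.353, -0.003]
force: [1.6, 0.4, -0.3]
width: 0.007
```

```bash
python3 look.py 19 220 400 190 340 4; python3 sq.py s12 s19; python3 - <<'E'
from h import *
shot('top','top19')
a,_,_=load('s3');b,_,_=load('s19')
print([ (a[y0:y1,x0:x1].astype(int)-b[y0:y1,x0:x1]).__abs__().mean().round(2) for x0,x1,y0,y1 in((342,352,218,232),(244,259,296,308),(300,355,308,340),(365,385,252,280),(228,246,265,297),(70,165,345,420),(460,512,200,245))])
E
```

```text
20.25 [ 0.58221245 -0.12494214  0.24141341] [ 1.559615    0.44020721 -0.33601947]
[ 0.58584741 -0.12687305  0.24637272] [ 1.16904855 -0.16239902 -1.07207034]
s12 [(259, np.float64(294.69)), (260, np.float64(294.5)), (261, np.float64(294.06)), (262, np.float64(293.77)), (264, np.float64(293.12)), (266, np.float64(292.5)), (268, np.float64(292.09)), (270, np.float64(291.07)), (272, np.float64(290.58)), (274, np.float64(289.97))]
s19 [(259, np.float64(294.75)), (260, np.float64(294.62)), (261, np.float64(294.12)), (262, np.float64(293.87)), (264, np.float64(293.35)), (266, np.float64(292.6)), (268, np.float64(298.3)), (270, np.float64(291.23)), (272, np.float64(290.9)), (274, np.float64(290.38))]
[np.float64(3.52), np.float64(9.11), np.float64(10.78), np.float64(1.27), np.float64(28.12), np.float64(0.52), np.float64(0.51)]
```

View pics/zs19.png

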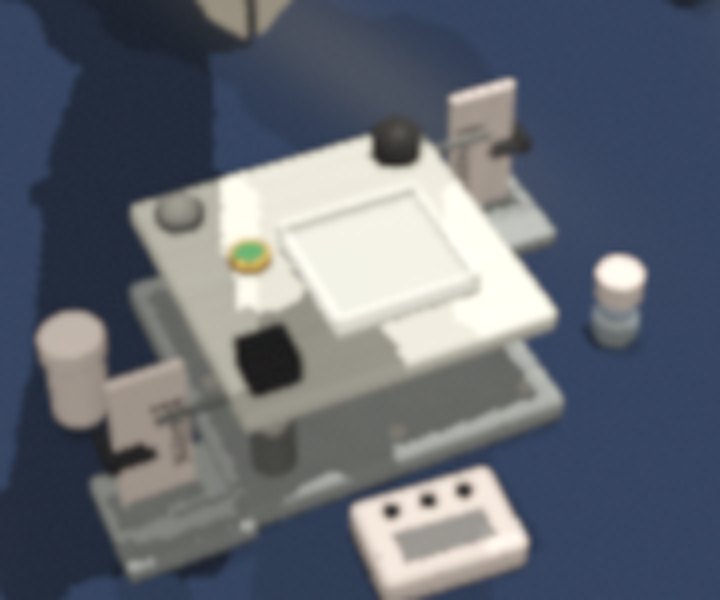

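View pics/top19.png

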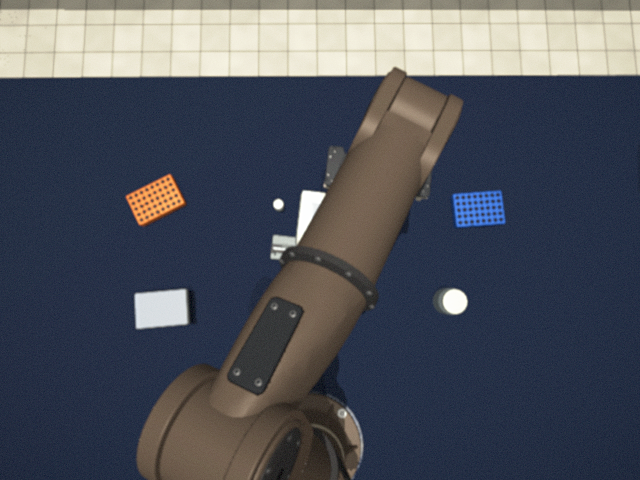

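Request:
{"method": "play_rows", "body": {"rows": [[[0,0,0],[0,0,0],-1],[[0,0,0],[0,0,0],-1],[[0,0,0],[0,0,0],-1]]}}

```text
clock: 20.7
position: [0.5826, -0.1247, 0.2384]
ee_rot: [2.078, -2.352, -0.004]
force: [-0.9, -0.9, 0.2]
width: 0.006
```

```bash
python3 -c "
from cell import arm
print(arm.observe()['position'],arm.observe()['force']);print(arm.sign_off())"
```

```text
[ 0.58262353 -0.12469727  0.23844058] [-0.9330782  -0.85145609  0.24757961]
the job is handed in; nothing more can be done
None
```

I pressed both corners to their markers with the closed fingertips, held each for over a second, let each spring back, and handed the job in at about 20.7 s; no verdict came back.

- **Round pad:** I measured its marker at about 14.6 mm below the pointer's rest height. The main hold, about 1.3 s, was at a pointer drop of about 14.2 mm. An earlier hold of about 1 s was at about 12.5 mm. After release the pointer was back at the top line in the scene picture.
- **Square pad:** I measured its marker at about 19.0 mm below rest. I first overshot: pointer pixels in the scene camera read low because I had not allowed for the pointer moving sideways as the plate tilts. I held about 1 s at a drop of about 23 mm, roughly 4 mm past the marker; the limit is 8 mm. Plate depth in both cameras showed the error, so I came back up and held about 1.5 s at 18.3 to 19 mm, then let go.
- **Last checks:** The square pointer was back within about 0.2 px of its rest row over most of its length, and the round pointer looked up by eye. Both markers, and the vial, tube, timer, racks, tip box and jar, stood at their old places in the pictures. The tool was well clear of the stage, with only noise on the force reading.
- **Disagreement with the given figures:** The real fingertips were about 30 mm behind the reported tool point, where the text says 8 mm ahead. Both cameras and the touch height on both pads agreed on this, so I worked from contact force and camera depth instead.

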